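# Slide the battery box into its dock

### The arm

A 6-joint arm with a two-finger parallel gripper is mounted at the origin on a cart in front of the work surface, level with it; the furniture and walls round the work are solid. World frame = base frame: x ahead of the robot, y to its left, z up, the work surface at z = 0. Lengths are in m, angles in degrees, forces in N, time in s.
With the tool pointing down it reaches from about 0.4 to 0.825 m from the base axis. Payload 7 kg.
Tool frame: the origin (TCP) lies on the centre line of the jaws, within the pads' length; the fingertips stand 19 mm ahead of it and the grasp point (between the pads) is the TCP (r.tip_extent is the distance from the TCP to the fingertips, in m); z points along the fingers, y is the line along which they close (so a half turn about z gives the same grasp; the last joint's range is limited). The gripper opens to 88 mm and grips with 3 to 60 N. Pads are 19 mm wide; open, the fingers measure 130 mm over their backs; the gripper's body (78 mm by 193 mm) begins 47 mm behind the grasp point.
Start: joints at [85.262, 20.546, 0.682, 0, -70.136, -16.507], TCP at [0.245, 0.629, 0.246] pointing down, gripper open.
Joint ranges: [-176.03, 176.03], [-82.01, 121.73], [-58.28, 71.71], [-173.87, 95.51], [-174.79, -0.11], [-173.66, 173.66]. Speed limits (degrees/s): [136.94, 136.94, 172.46, 180, 180, 180].

### API

Orientations are given as [roll, pitch, yaw] about the fixed x, y, z axes, in that order (R = Rz(yaw) Ry(pitch) Rx(roll)).
In Python, from plant import r gives the robot as it stands. The module is installed in compiled form; this text tells all that it offers.
- The arm moves only by the tool jog_arm, never from a script. Its argument "deltas" is a list that holds one entry, the list of rows, each a list of 5 numbers: the opening, from -1 (shut) to 1 (fully open), then the shift along the world's x, y, z in cm, then the turn about the world's z in rad. In form: [[[claw, dx, dy, dz, turn], ...]]. A call has 1 to 8 rows; each row shifts and turns the commanded pose from where the row before left it; what a row does not reach is not made up. A row lasts 1/8 s, in which the tool goes at most 62.5 mm and 10.7 degrees, less where a joint would pass 70% of its speed; a pose out of reach is approached as far as the arm can. A call with a gripper value outside its range is refused whole. The fingers move at their own pace and stop on an object; "force" is the grip in N (left out, the last holds). Time passes only in rows, so rows that do not move let the fingers close. It gives the time, the measured TCP pose, the force, the opening and the grip force at its end, in the units of the state.
- r.get_state(): the state, without advancing time (a new reading comes with each control period).
- r.capture(name): name is "scene" or "top" or "wrist"; returns the picture (384x512x3 uint8, blue, green, red); there is no depth.
- r.camera_info(name): a dict with "fx", "fy", "cx", "cy" (pixels), "view" (4x4, takes a point from world to camera coordinates). Camera axes: x right, y up, looking along -z (the intrinsics and any distortion apply to the point x, -y, -z); pixel columns grow to the right and rows downward; lengths in m; the calibration is good to about 2 mm. A picture is of the moment at which its call begins: read the wrist's pose just before it. camera_info takes no time and is no camera call; for the wrist camera it gives the pose at the moment of the call.
- r.close_job(): hands the job in; it is judged then, once.
The state is a dict: "time_s": time; "joints": joint angles; "qd": joint speeds; "joint_torque": joint torques, N m; "tcp_pos": TCP position; "eef_rot": TCP orientation; "contact_force": force on the tool from outside, world axes, zero at the start; "moment": the same for the moment, N m; "gripper_width": finger opening in m; "gripper_force": force on a finger pad.
Only numpy, scipy, OpenCV 4.12 (cv2) and the standard library are available. Lean on these libraries where they do the work, as an engineer would, in place of code of your own. Each camera call takes 0.05 s, during which the arm holds its last target. There are 200 camera calls.

### The job

Push the tall battery box across the bench into its U-shaped dock until it sits fully home between the guides, square against the rear stop, and then move clear. Push only on the black base, low down, so that it slides flat and never tips; do not touch the grey case or its handle, do not lift the box, and leave everything else on the bench alone.

Things in the scene. Friction and masses are not known exactly. Their poses are not given: they have to be found in the camera images.
- battery_box: Battery box, loose, upright, heavy (about 1.7 kg, slides at 6 to 17 N). Origin: centre of its underside; x depth, y width, z up. Its lower part is a ribbed black base tub 80 (x) x 130 (y) mm with upright sides, 0 to 60 mm above the bench: the only part to touch. Pushed along x above about 50 mm it may tip; pushed at 10 to 40 mm it slides.
- battery_case: Grey upper case fixed on the black tub. Origin: centre of its underside, 60 mm above the box's, same axes. 72 x 122 x 86 mm, then a lid 76 x 126 x 20 mm; on it two terminals and a black bar handle along y, top 194 mm above the bench. Not to be touched: the body of a hand that points straight down beside the box may hit it; leaning back with the fingertips leading clears it.
- dock: Low U fixed to the bench, dark steel stop, slippery grey nylon guides, open at -x. Origin: on the bench, where the centre of the box's underside lies when fully home; x from mouth to stop, z up. Stop 40 mm high, faces of its two buffers at x = +40 mm. Side guides 30 mm high, inner faces at y = +-73 mm from x = -10 to +48 mm (8 mm play each side), flared to y = +-84 mm at x = -48 mm.
- board_rack: Black rack of ridged bars lying on the bench left of the work, fixed. Origin: centre of its underside; 360 (x) x 290 (y) mm, 31 mm high. Two circuit boards, fixed, stand in it near its far end, up to 165 mm above the bench.
- flux_bottle: Bystander, loose: light blue squeeze bottle with a white pointed cap, 37 mm across, 100 mm tall, standing beside the dock. Origin: centre of its underside.
- wire_spool: Bystander, loose: small spool of solder wire, 77 x 52 x 36 mm, standing on its flange left of the board rack. Origin: centre of its underside.
- green_tape: Bystander, loose: small roll of green tape lying flat, 54 mm across, 18 mm tall, beside the dock. Origin: centre of its underside.
- black_relay: Bystander, loose: small black block with a yellow band, 26 x 46 x 16 mm, beside the dock. Origin: centre of its underside.
- clippings_tray: Bystander, loose: small open cream tray of cut wire ends, 75 x 116 x 24 mm, left of the board rack. Origin: centre of its underside.
- finned_sink: Bystander, loose: small finned heat sink, 30 x 34 x 15 mm, at the back of the bench. Origin: centre of its underside.

How it is judged:
By the outcome, as a careful person would: the job done as asked, in the order asked, and still so for the second after the job is handed in, with the robot touching nothing.
It also fails if it takes over 56 s, if anything falls off the work surface, if the arm or the gripper's body presses on something with over 40 N, if the wrist force passes 120 N, or if a joint passes its speed limit or range.

## Working session

There is one attempt and no reset: what is moved stays moved. The work goes in short steps, Python scripts to look and compute and a tool call to move; the robot and the scene stay as the last step left them, time stands still between calls to the robot, and variables do not carry over. Pictures are saved under pics/ and viewed, at most 10 in all, crops included, and the job is handed in when it is done.

Besides the shell and the picture viewer there is one more tool, called after "Request:" by a JSON object that holds its "name" and its "arguments", one argument or row to a line. jog_arm: Moves the arm, as the interface text tells. Its arguments: {"type":"object","properties":{"deltas":{"type":"array"},"force":{"type":"number"}},"required":["deltas"]}

```bash
mkdir -p pics; python3 - <<'E'
from plant import r
import cv2,numpy as np
s=r.get_state();print({k:np.round(v,3).tolist() for k,v in s.items()})
for n in("scene","top"):
    c=r.camera_info(n);print(n,c)
    cv2.imwrite(f"pics/{n}0.png",cv2.resize(r.capture(n),(800,600),interpolation=cv2.INTER_CUBIC))
E
```

```text
{'time_s': 0.0, 'joints': [85.26, 20.591, 0.633, -0.021, -70.134, -16.507], 'qd': [0.032, -0.037, -0.035, -0.023, 0.006, -0.056], 'joint_torque': [-0.0, -58.271, 29.304, 6.997, 0.007, -0.0], 'tcp_pos': [0.244, 0.629, 0.245], 'eef_rot': [179.906, -0.008, -21.254], 'contact_force': [-0.789, 0.497, 0.253], 'moment': [-0.016, 0.046, -0.004], 'gripper_force': 0.0, 'gripper_width': 0.088}
scene {'fx': 399.7878985752119, 'fy': 399.7878985752119, 'cx': 260.94461610121715, 'cy': 192.22747850201011, 'view': array([[-0.85917909, -0.51166651, -0.002947  ,  0.49996593],
       [ 0.39483868, -0.66664564,  0.63220725, -0.29191216],
       [-0.32544388,  0.54201566,  0.77479372, -1.14157151],
       [ 0.        ,  0.        ,  0.        ,  1.        ]])}
top {'fx': 364.82420634146905, 'fy': 364.82420634146905, 'cx': 260.009410700788, 'cy': 196.9402632930414, 'view': array([[ 0.03011333, -0.99952933,  0.0058566 , -0.03090442],
       [ 0.9886072 ,  0.03064774,  0.14736526, -0.58135957],
       [-0.14747539,  0.00135222,  0.9890648 , -1.05899988],
       [ 0.        ,  0.        ,  0.        ,  1.        ]])}
```

View pics/scene0.png

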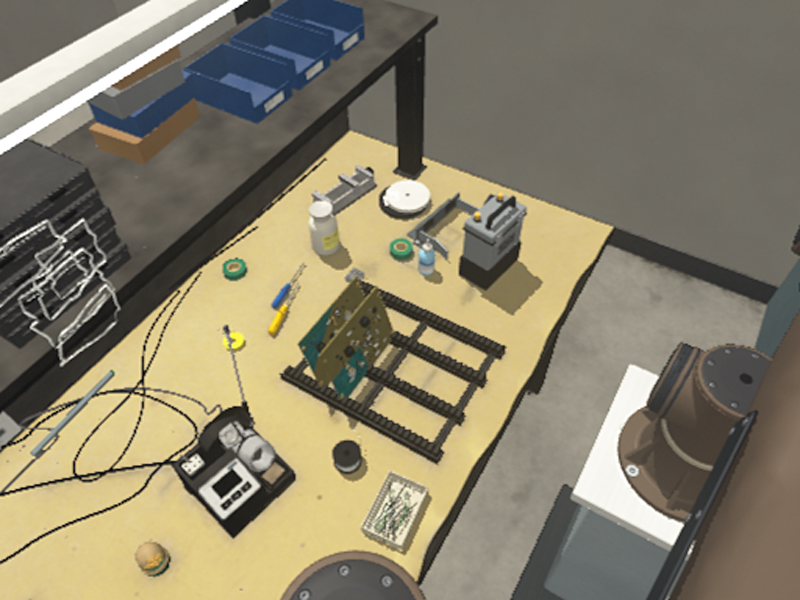

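View pics/top0.png

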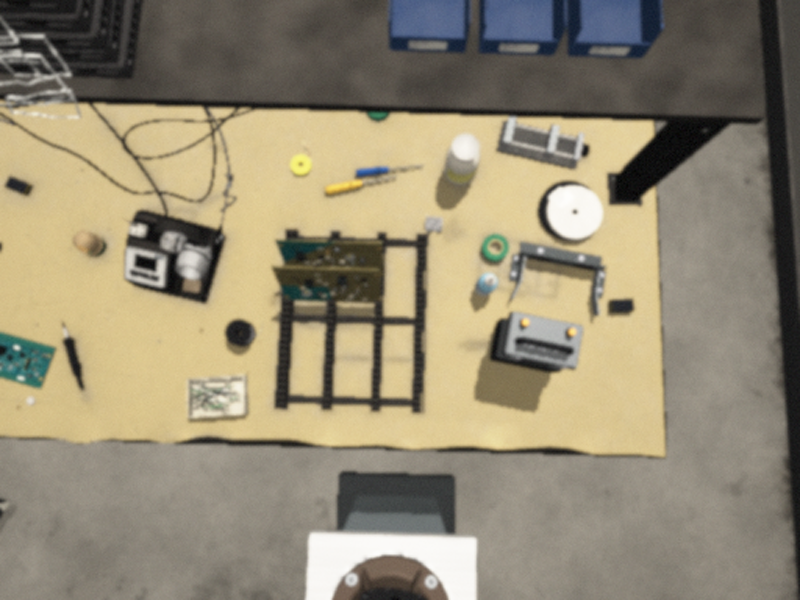

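The top view shows the dock near (557,275), opening downward (−x), with the box in front of it near (535,345). The bottle (487,283) and tape (495,248) are left of the dock, and the relay (621,306) is to its right. I'll take enlarged crops to measure from.

```bash
cat >h.py <<'E'
from plant import r
import cv2,numpy as np
def ray(n,u,v,c=None):
    c=c or r.camera_info(n);V=np.array(c["view"]);R=V[:3,:3]
    d=R.T@np.array([(u-c["cx"])/c["fx"],-(v-c["cy"])/c["fy"],-1]);o=-R.T@V[:3,3];return o,d
def onz(n,u,v,z):
    o,d=ray(n,u,v);return o+d*(z-o[2])/d[2]
def proj(n,p):
    c=r.camera_info(n);q=np.array(c["view"])@np.append(p,1);return c["cx"]-c["fx"]*q[0]/q[2],c["cy"]+c["fy"]*q[1]/q[2]
def crop(n,u,v,w,h,k,name):
    im=r.capture(n);cv2.imwrite(f"pics/{name}.png",cv2.resize(im[v:v+h,u:u+w],None,fx=k,fy=k,interpolation=cv2.INTER_CUBIC));return im
E
python3 - <<'E'
from h import *
crop("top",295,145,120,95,6,"t1"); crop("scene",235,105,125,90,6,"s1")
E
```

```text
(no output)
```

View pics/t1.png

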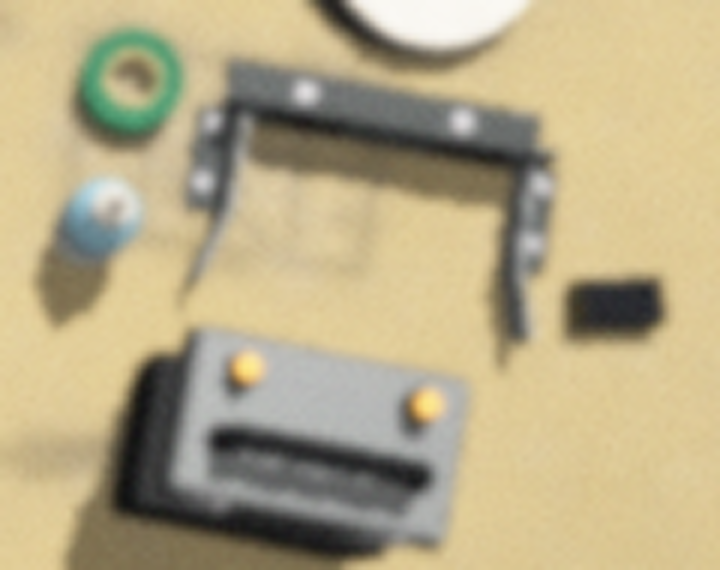

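View pics/s1.png

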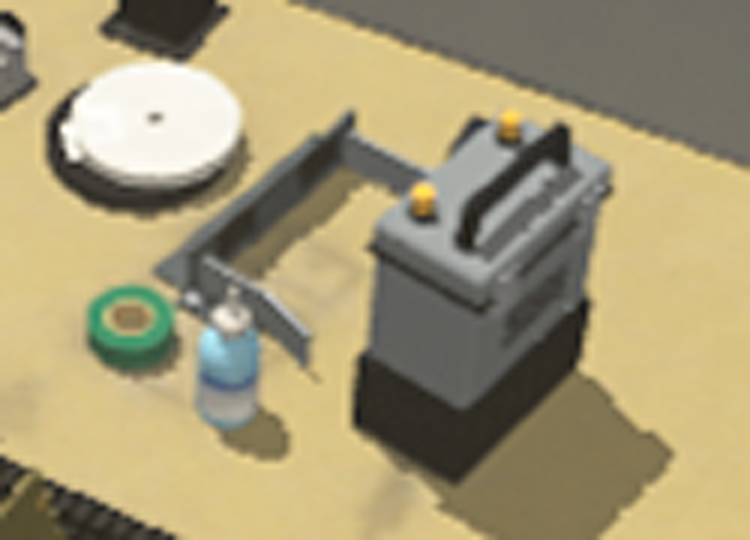

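```bash
python3 - <<'E'
from h import *
T=lambda u,v,z:onz("top",295+u/6-.4,145+v/6-.4,z)
S=lambda u,v,z:onz("scene",235+u/6-.4,105+v/6-.4,z)
P=lambda n,L:[print(n,np.round(p*1000,0)) for p in L]
L=[T(*p,.166) for p in[(193,330),(468,380),(438,545),(172,490)]];P("lid",L);print("c",np.mean(L,0),[np.degrees(np.arctan2(*(a-b)[[1,0]])) for a,b in[(L[0],L[1]),(L[3],L[2]),(L[0],L[3]),(L[1],L[2])]])
P("tubtop?",[T(145,355,.06),T(118,510,.06)])
B=[S(*p,0) for p in[(355,420),(457,483),(585,372)]];P("tub bot",B)
print("c",(B[0]+B[2])/2,np.degrees(np.arctan2(*(B[0]-B[1])[[1,0]])),np.degrees(np.arctan2(*(B[1]-B[2])[[1,0]])))
P("stop",[T(*p,.04) for p in[(230,60),(540,117),(243,107),(535,157)]])
P("guideL",[T(*p,.03) for p in[(245,120),(225,220),(187,290)]])
P("guideR",[T(*p,.03) for p in[(518,180),(512,280),(520,340)]])
P("guideR bot",[T(503,360,0)]);P("gL bot",[T(185,302,0)])
P("bottle",[T(90,240,.0),T(100,210,.07)]);P("relay",[T(x,y,.016) for x,y in[(570,290),(660,285),(655,320)]]);P("tape",[T(130,85,.018)])
E
```

```text
lid [ 562. -192.  166.]
lid [ 543. -315.  166.]
lid [ 470. -300.  166.]
lid [ 490. -183.  166.]
c [ 0.51635428 -0.24753448  0.166     ] [np.float64(81.32713731480646), np.float64(80.02730247674656), np.float64(-7.201211929858043), np.float64(-11.036552724741567)]
tubtop? [ 564. -188.   60.]
tubtop? [ 487. -175.   60.]
tub bot [ 563. -199.    0.]
tub bot [ 489. -186.    0.]
tub bot [ 462. -305.    0.]
c [ 0.51249419 -0.25177008  0.        ] -10.147371026526677 76.91170958664853
stop [ 722. -234.   40.]
stop [ 697. -393.   40.]
stop [ 697. -241.   40.]
stop [ 675. -390.   40.]
guideL [ 693. -244.   30.]
guideL [ 640. -234.   30.]
guideL [ 603. -214.   30.]
guideR [ 665. -385.   30.]
guideR [ 613. -381.   30.]
guideR [ 582. -384.   30.]
guideR bot [ 576. -385.    0.]
gL bot [ 601. -219.    0.]
bottle [ 633. -169.    0.]
bottle [ 635. -164.   70.]
relay [ 611. -415.   16.]
relay [ 615. -462.   16.]
relay [ 597. -459.   16.]
tape [ 712. -186.   18.]
```

Request:
{"name": "jog_arm", "arguments": {
  "deltas": [
    [[-1, 0, 0, 5, 0], [-1, 0, 0, 5, 0], [-1, 0, 0, 5, 0], [-1, 0, 0, 5, 0], [-1, 0, 0, 5, 0], [-1, 0, 0, 5, 0]]
  ]
}}

```text
time_s: 0.95
tcp_pos: [0.2445, 0.6287, 0.5473]
eef_rot: [-180.0, 0.0, -21.2]
contact_force: [0.7, 1.1, 0.1]
gripper_width: 0.0333
gripper_force: 0.0
```

Request:
{"name": "jog_arm", "arguments": {
  "deltas": [
    [[-1, 0, 0, 5, -0.16], [-1, 0, 0, 5, -0.16], [-1, 0, 0, 5, -0.16], [-1, 0, 0, 5, -0.16], [-1, 0, 0, 5, -0.16], [-1, 0, 0, 5, -0.16], [-1, 0, 0, 5, -0.16], [-1, 0, 0, 5, -0.16]]
  ]
}}

```text
time_s: 1.95
tcp_pos: [0.2059, 0.5255, 0.7794]
eef_rot: [-174.4, 4.8, -94.6]
contact_force: [0.3, 1.1, 0.0]
gripper_width: 0.0002
gripper_force: 0.0
```

```bash
python3 - <<'E'
from h import *
s=r.get_state();print(s["joints"],s["tcp_pos"],s["eef_rot"])
E
```

```text
[  92.43848236   21.2754834    71.66868387    8.90303766 -135.97617587
  -90.62862525] [0.2059314  0.52554804 0.77943939] [-174.3704783     4.79643394  -94.60045997]
```

Request:
{"name": "jog_arm", "arguments": {
  "deltas": [
    [[-1, 0, 0, -4, 0], [-1, 0, 0, -4, 0], [-1, 0, 0, -4, 0], [-1, 0, 0, -4, 0]]
  ]
}}

```text
time_s: 2.45
tcp_pos: [0.2062, 0.5267, 0.6254]
eef_rot: [-174.4, 4.7, -94.3]
contact_force: [-0.6, 0.7, 0.4]
gripper_width: 0.0002
gripper_force: 0.0
```

```bash
python3 - <<'E'
from h import *
s=r.get_state();print(s["joints"],s["tcp_pos"],s["eef_rot"])
E
```

```text
[  92.52262605    6.3165535    27.11381392    6.43617349 -106.65448577
  -94.95876548] [0.20616761 0.52670086 0.62537772] [-174.35602547    4.74447637  -94.27171388]
```

```bash
python3 - <<'E'
from h import *
for z in(.3,.5,.7,.9):
    print(z,[np.round(onz("scene",*p,z),2).tolist()[:2] for p in[(20,88),(130,15)]],[np.round(proj("top",onz("scene",*p,z))) for p in[(20,88),(130,15)]])
# shelf edge: top view orig px (256,70); scene (235,25),(280,13) 
for z in(0,.1,.2,.3): print(z,np.round(onz("top",256,68,z),2),np.round(onz("top",480,76,z),2),np.round(onz("scene",278,14,z),2))
E
```

```text
0.3 [[1.37, 0.16], [1.39, -0.37]] [array([ 203., -115.]), array([ 403., -116.])]
0.5 [[1.06, 0.3], [1.08, -0.09]] [array([111., -82.]), array([310., -83.])]
0.7 [[0.75, 0.43], [0.76, 0.18]] [array([-74., -14.]), array([122., -16.])]
0.9 [[0.44, 0.57], [0.44, 0.45]] [array([-646.,  194.]), array([-459.,  192.])]
0 [1.02 0.01 0.  ] [ 1.02 -0.73  0.  ] [ 1.18 -1.19  0.  ]
0.1 [0.97 0.01 0.1 ] [ 0.96 -0.67  0.1 ] [ 1.09 -1.01  0.1 ]
0.2 [0.91 0.01 0.2 ] [ 0.91 -0.6   0.2 ] [ 0.99 -0.84  0.2 ]
0.3 [0.86 0.01 0.3 ] [ 0.86 -0.54  0.3 ] [ 0.9  -0.67  0.3 ]
```

Request:
{"name": "jog_arm", "arguments": {
  "deltas": [
    [[-1, 0, 0, 4, 0], [-1, 0, 0, 4, 0], [-1, 0, 0, 4, 0], [-1, 0, 0, 4, 0], [-1, 0, 0, 4, 0], [-1, 0, 0, 4, 0], [-1, 0, 0, 4, 0], [-1, 0, 0, 4, 0]]
  ]
}}

```text
time_s: 3.45
tcp_pos: [0.1867, 0.4696, 0.8328]
eef_rot: [-171.7, 9.0, -93.8]
contact_force: [-1.2, -0.3, 0.5]
gripper_width: 0.0006
gripper_force: 0.0
```

```bash
cat >>h.py <<'E'
from scipy.spatial.transform import Rotation as Ro
def tilt():
    s=r.get_state();R=Ro.from_euler("xyz",s["eef_rot"],degrees=True).as_matrix();z=R[:,2]
    az=lambda v:round(float(np.degrees(np.arctan2(v[1],v[0]))),1)
    print("t",round(s["time_s"],2),"tcp",np.round(s["tcp_pos"],4),"J",np.round(s["joints"],1),"tilt",round(float(np.degrees(np.arccos(-z[2]))),1),"az",az(z),"xaz",az(R[:,0]),"yaz",az(R[:,1]),"yz",np.round(R[2,1],3),"F",np.round(s["contact_force"],1),"w",s["gripper_width"]);return s,R
E
python3 -c "from h import *;tilt()"
```

```text
t 3.45 tcp [0.1867 0.4696 0.8328] J [  97.6   16.5   71.7   14.6 -137.   -90.6] tilt 12.2 az 43.2 xaz -93.8 yaz 174.9 yz -0.143 F [-1.2 -0.3  0.5] w 0.0006049493596596966
```

Request:
{"name": "jog_arm", "arguments": {
  "deltas": [
    [[-1, 3, 0, -5, 0], [-1, 3, 0, -5, 0], [-1, 3, 0, -4, 0], [-1, 4, 2, -2, 0], [-1, 4, 2, 0, 0], [-1, 4, 3, 0, 0], [-1, 4, 3, 0, 0], [-1, 4, 3, 0, 0]]
  ]
}}

```text
time_s: 4.45
tcp_pos: [0.4655, 0.5977, 0.6793]
eef_rot: [-171.0, 9.1, -93.7]
contact_force: [40.1, 31.5, 96.2]
gripper_width: 0.0003
gripper_force: 0.0
```

```bash
python3 -c "from h import *;tilt()"
```

```text
t 4.45 tcp [0.4655 0.5977 0.6793] J [  69.6   31.4   71.7    6.8 -118.8  -70.1] tilt 12.8 az 41.5 xaz -93.7 yaz 174.9 yz -0.154 F [40.1 31.5 96.2] w 0.0002858223530330291
```

Request:
{"name": "jog_arm", "arguments": {
  "deltas": [
    [[-1, 0, 0, 0, 0]]
  ]
}}

```text
time_s: 4.58
tcp_pos: [0.4665, 0.6024, 0.6684]
eef_rot: [-171.5, 8.2, -93.7]
contact_force: [-0.2, 0.7, -0.7]
gripper_width: 0.0003
gripper_force: 0.0
```

```bash
python3 - <<'E'
from h import *
s,R=tilt();print(s["moment"],s["joint_torque"],s["qd"])
E
```

```text
t 4.58 tcp [0.4665 0.6024 0.6684] J [  69.6   32.    71.3    6.6 -118.8  -70.1] tilt 11.8 az 40.1 xaz -93.7 yaz 175.1 yz -0.146 F [-0.2  0.7 -0.7] w 0.00034565939964416857
[-0.22945668  0.50059651  0.04828697] [ -2.56227896 -73.73306036  26.13361001   6.96078345   0.12342404
   0.28964111] [ 1.32240617 -4.86789398  4.58668341  1.47505176  0.58793171 -0.88759405]
```

Request:
{"name": "jog_arm", "arguments": {
  "deltas": [
    [[-1, 0.5, 0.5, 0.5, 0], [-1, 1, 1, 1, 0], [-1, 1, 1, 1, 0], [-1, 1, 1, 1, 0], [-1, 1, 1, 1, 0], [-1, 1, 1, 1, 0], [-1, 1, 1, 1, 0], [-1, 0, 0, 0, 0]]
  ]
}}

```text
time_s: 5.58
tcp_pos: [0.4956, 0.62, 0.6773]
eef_rot: [-168.2, 12.2, -93.1]
contact_force: [-0.3, 0.0, -0.6]
gripper_width: 0.0006
gripper_force: 0.0
```

```bash
python3 -c "from h import *;tilt()"
```

```text
t 5.58 tcp [0.4956 0.62   0.6773] J [  68.7   32.4   71.7    8.1 -113.8  -68.7] tilt 16.9 az 42.2 xaz -93.1 yaz 174.4 yz -0.2 F [-0.3  0.  -0.6] w 0.0006115736954763978
```

Request:
{"name": "jog_arm", "arguments": {
  "deltas": [
    [[-1, -1, -1, -1, -0.15], [-1, -1, -1, -1, -0.15], [-1, 0, 0, 0, -0.15], [-1, 0, 0, 0, -0.15], [-1, 0, 0, 0, -0.15], [-1, 0, 0, 0, -0.15], [-1, 0, 0, 0, -0.15], [-1, 0, 0, 0, -0.15]]
  ]
}}

```text
time_s: 6.58
tcp_pos: [0.4701, 0.5919, 0.6449]
eef_rot: [-168.2, 12.7, -161.9]
contact_force: [0.5, 0.6, -0.2]
gripper_width: 0.0004
gripper_force: 0.0
```

Request:
{"name": "jog_arm", "arguments": {
  "deltas": [
    [[-1, 1, 1, 1, 0], [-1, 1, 1, 1, 0], [-1, 1, 1, 1, 0], [-1, 1.5, 1.5, 1.5, 0], [-1, 1.5, 1.5, 1.5, 0], [-1, 1.5, 1.5, 1.5, 0], [-1, 1.5, 1.5, 1.5, 0], [-1, 1, 1, 1, 0]]
  ]
}}

```text
time_s: 7.58
tcp_pos: [0.5218, 0.6119, 0.6493]
eef_rot: [-170.0, 18.7, -160.5]
contact_force: [-0.0, 0.6, -1.4]
gripper_width: 0.0006
gripper_force: 0.0
```

```bash
python3 -c "from h import *;tilt()"
```

```text
t 7.58 tcp [0.5218 0.6119 0.6493] J [  71.7   38.8   71.6   23.6 -117.3 -131.9] tilt 21.1 az -9.2 xaz -160.5 yaz 106.2 yz -0.164 F [-0.   0.6 -1.4] w 0.0005583267637874848
```

Request:
{"name": "jog_arm", "arguments": {
  "deltas": [
    [[-1, 1, 1, 1, 0], [-1, 1.5, 1.5, 1.5, 0], [-1, 1.5, 1.5, 1.5, 0], [-1, 1.5, 1.5, 1.5, 0], [-1, 1.5, 1.5, 1.5, 0], [-1, 1.5, 1.5, 1.5, 0], [-1, 1.5, 1.5, 1.5, 0], [-1, 1, 1, 1, 0]]
  ]
}}

```text
time_s: 8.57
tcp_pos: [0.5765, 0.638, 0.656]
eef_rot: [-171.9, 25.6, -159.3]
contact_force: [0.2, -0.5, 0.1]
gripper_width: 0.0003
gripper_force: 0.0
```

```bash
python3 -c "from h import *;tilt()"
```

```text
t 8.57 tcp [0.5765 0.638  0.656 ] J [  69.9   39.9   71.7   26.1 -108.9 -129.7] tilt 26.8 az 2.4 xaz -159.3 yaz 107.1 yz -0.128 F [ 0.2 -0.5  0.1] w 0.0003112393131130456
```

Request:
{"name": "jog_arm", "arguments": {
  "deltas": [
    [[-1, 0.5, 1.5, 1, 0], [-1, 1, 2, 1.5, 0], [-1, 1, 2, 1.5, 0], [-1, 1, 2, 1.5, 0], [-1, 1, 2, 1.5, 0], [-1, 1, 2, 1.5, 0], [-1, 1, 2, 1.5, 0], [-1, 0.5, 1, 1, 0]]
  ]
}}

```text
time_s: 9.57
tcp_pos: [0.5909, 0.6977, 0.6638]
eef_rot: [-173.9, 33.0, -158.3]
contact_force: [-0.6, -0.2, -0.1]
gripper_width: 0.0004
gripper_force: 0.0
```

```bash
python3 -c "from h import *;tilt()"
```

```text
t 9.57 tcp [0.5909 0.6977 0.6638] J [  71.6   41.5   71.6   29.4 -100.8 -131. ] tilt 33.5 az 10.6 xaz -158.3 yaz 108.4 yz -0.089 F [-0.6 -0.2 -0.1] w 0.0004011748507925942
```

Request:
{"name": "jog_arm", "arguments": {
  "deltas": [
    [[-1, -1, -2, -2, -0.06], [-1, -1, -4, -3, -0.13], [-1, -1, -5, -3, -0.13], [-1, -1, -5, -3, -0.13], [-1, -1, -5, -3, -0.13], [-1, -1, -5, -3, -0.13], [-1, -1, -5, -1, -0.13], [-1, -1, -5, 0, -0.13]]
  ]
}}

```text
time_s: 10.58
tcp_pos: [0.5894, 0.325, 0.5492]
eef_rot: [-169.3, 26.2, 155.5]
contact_force: [0.6, 0.4, 0.3]
gripper_width: 0.0005
gripper_force: 0.0
```

```bash
python3 -c "from h import *;tilt()"
```

```text
t 10.57 tcp [0.5894 0.325  0.5492] J [  58.5   16.3   16.5   27.2  -97.8 -173.6] tilt 28.2 az -47.6 xaz 155.5 yaz 60.7 yz -0.166 F [0.6 0.4 0.3] w 0.0005367689970429984
```

Request:
{"name": "jog_arm", "arguments": {
  "deltas": [
    [[-1, -1, 3, 1, 0.15], [-1, -1, 5, 2, 0.15], [-1, -1, 5, 2, 0.15], [-1, -1, 5, 2, 0.1], [-1, 0, 3, 2, 0], [-1, 0.5, 2, 1, 0], [-1, 0.5, 1.5, 1, 0], [-1, 0.5, 1, 1, 0]]
  ]
}}

```text
time_s: 11.58
tcp_pos: [0.5642, 0.5818, 0.6701]
eef_rot: [-169.4, 26.3, -172.9]
contact_force: [0.7, 0.4, 1.2]
gripper_width: 0.0004
gripper_force: 0.0
```

```bash
python3 -c "from h import *;tilt()"
```

```text
t 11.57 tcp [0.5642 0.5818 0.6701] J [  70.2   38.2   67.8   31.  -113.9 -141.2] tilt 28.2 az -15.7 xaz -172.9 yaz 92.4 yz -0.164 F [0.7 0.4 1.2] w 0.00035981363563611536
```

Request:
{"name": "jog_arm", "arguments": {
  "deltas": [
    [[-1, 0.5, 1, 1, 0], [-1, 0.5, 1.5, 1.5, 0], [-1, 0.5, 2, 1.5, 0], [-1, 0.5, 2, 1.5, 0], [-1, 0.5, 2, 1.5, 0], [-1, 0.5, 2, 1.5, 0], [-1, 0.5, 2, 1.5, 0], [-1, 0.5, 2, 1.5, 0]]
  ]
}}

```text
time_s: 12.58
tcp_pos: [0.5545, 0.644, 0.6836]
eef_rot: [-172.2, 32.6, -171.7]
contact_force: [0.4, 0.7, 0.6]
gripper_width: 0.0006
gripper_force: 0.0
```

Request:
{"name": "jog_arm", "arguments": {
  "deltas": [
    [[-1, 0.5, 2, 1.5, 0], [-1, 0.5, 2, 1.5, 0], [-1, 0.5, 2, 1.5, 0], [-1, 0.5, 2, 1.5, 0], [-1, 0.5, 1, 1, 0]]
  ]
}}

```text
time_s: 13.2
tcp_pos: [0.5512, 0.6803, 0.6915]
eef_rot: [-174.2, 36.5, -171.0]
contact_force: [1.2, 0.2, 0.0]
gripper_width: 0.0003
gripper_force: 0.0
```

```bash
python3 -c "from h import *;tilt()"
```

```text
t 13.2 tcp [0.5512 0.6803 0.6915] J [  75.4   41.8   71.6   37.3 -105.8 -143.3] tilt 36.9 az -0.7 xaz -171.0 yaz 95.5 yz -0.081 F [1.2 0.2 0. ] w 0.00028154866581169366
```

Request:
{"name": "jog_arm", "arguments": {
  "deltas": [
    [[-1, -1, -2, -2, 0], [-1, -1, -4, -3, 0], [-1, -1, -5, -3, 0], [-1, -1, -5, -3, 0], [-1, -1, -5, -3, 0], [-1, -1, -5, -3, 0], [-1, -1, -5, -2, 0], [-1, -1, -5, -2, 0]]
  ]
}}

```text
time_s: 14.2
tcp_pos: [0.4807, 0.345, 0.5062]
eef_rot: [-174.1, 36.8, -171.1]
contact_force: [-0.2, -0.5, 0.6]
gripper_width: 0.0001
gripper_force: 0.0
```

Request:
{"name": "jog_arm", "arguments": {
  "deltas": [
    [[-0.1, -1, -5, -1, 0], [-0.1, -1, -5, -1, 0], [-0.1, -1, -5, 0, 0], [-0.1, -1, -5, 0, 0], [-0.1, -1, -5, 0, -0.06], [-0.1, -1, -5, 0, -0.06], [-0.1, -1, -5, 0, -0.06], [-0.1, -1, -5, 0, -0.06]]
  ]
}}

```text
time_s: 15.2
tcp_pos: [0.4003, -0.0546, 0.4868]
eef_rot: [-174.2, 36.8, 175.1]
contact_force: [2.3, 0.7, 0.1]
gripper_width: 0.0391
gripper_force: 0.0
```

```bash
python3 -c "from h import *;tilt()"
```

```text
t 15.2 tcp [ 0.4003 -0.0546  0.4868] J [  54.9  -36.6  -39.2   35.8  -75.6 -157.2] tilt 37.2 az -14.5 xaz 175.1 yaz 81.6 yz -0.081 F [2.3 0.7 0.1] w 0.039093229959980484
```

Request:
{"name": "jog_arm", "arguments": {
  "deltas": [
    [[-0.1, 0, -4, -2, 0], [-0.1, 0, -4, -2, 0], [-0.1, 0, -4, -3, 0], [-0.1, 0, -3, -3, 0], [-0.1, 0, -2, -3, 0], [-0.1, 0, 0, -4, 0], [-0.1, 0, 0, -4, 0], [-0.1, 0, 0, -2, 0]]
  ]
}}

```text
time_s: 16.2
tcp_pos: [0.4025, -0.224, 0.2631]
eef_rot: [-174.6, 36.4, 175.2]
contact_force: [-0.2, 0.1, -0.2]
gripper_width: 0.0396
gripper_force: 0.0
```

```bash
python3 -c "from h import *;tilt()"
```

```text
t 16.2 tcp [ 0.4025 -0.224   0.2631] J [   0.4  -22.7  -58.3   25.3  -20.3 -118.1] tilt 36.8 az -14.0 xaz 175.2 yaz 81.9 yz -0.076 F [-0.2  0.1 -0.2] w 0.03964761852793925
```

Request:
{"name": "jog_arm", "arguments": {
  "deltas": [
    [[-0.1, 1.5, 0, 0, 0], [-0.1, 1, 0, -1, 0], [-0.1, 1, -0.5, -2, 0], [-0.1, 0, 0, -2, 0], [-0.1, 0, 0, -2, 0], [-0.1, 0, 0, -2, 0], [-0.1, 0, 0, -2, 0], [-0.1, 0, 0, -1, 0]]
  ]
}}

```text
time_s: 17.2
tcp_pos: [0.4405, -0.2534, 0.164]
eef_rot: [-177.6, 34.9, 175.1]
contact_force: [-0.3, -0.4, 0.9]
gripper_width: 0.0396
gripper_force: 0.0
```

```bash
python3 -c "from h import *;tilt()"
```

```text
t 17.2 tcp [ 0.4405 -0.2534  0.164 ] J [  -8.2   -5.1  -58.2   15.6   -2.1 -102.9] tilt 34.9 az -9.1 xaz 175.1 yaz 83.7 yz -0.035 F [-0.3 -0.4  0.9] w 0.03959141750350141
```

```bash
cat >fk.py <<'E'
import numpy as np
from scipy.optimize import least_squares
from scipy.spatial.transform import Rotation as Ro
D=[([85.26,20.591,.633,-.021,-70.134,-16.507],[.2445,.629,.245],[179.906,-.008,-21.254]),
([92.438,21.275,71.669,8.903,-135.976,-90.629],[.2059,.5255,.7794],[-174.37,4.796,-94.6]),
([92.523,6.317,27.114,6.436,-106.655,-94.959],[.2062,.5267,.6254],[-174.356,4.744,-94.27]),
([97.6,16.5,71.7,14.6,-137,-90.6],[.1867,.4696,.8328],[-171.7,9,-93.8]),
([68.7,32.4,71.7,8.1,-113.8,-68.7],[.4956,.62,.6773],[-168.2,12.2,-93.1]),
([71.7,38.8,71.6,23.6,-117.3,-131.9],[.5218,.6119,.6493],[-170,18.7,-160.5]),
([75.4,41.8,71.6,37.3,-105.8,-143.3],[.5512,.6803,.6915],[-174.2,36.5,-171]),
([54.9,-36.6,-39.2,35.8,-75.6,-157.2],[.4003,-.0546,.4868],[-174.2,36.8,175.1]),
([.4,-22.7,-58.3,25.3,-20.3,-118.1],[.4025,-.224,.2631],[-174.6,36.4,175.2]),
([-8.2,-5.1,-58.2,15.6,-2.1,-102.9],[.4405,-.2534,.164],[-177.6,34.9,175.1])]
E_=lambda s,a:Ro.from_euler(s,a,degrees=True)
def fk(p,q,s4=1,s6=1):
    H,a,b,c,d,L,o=p
    A=E_("z",q[0]);B=A*E_("y",q[1])            # upper arm along local z
    F=A*E_("y",q[1]-q[2])                      # forearm along local x
    W=F*E_("x",s4*q[3])*E_("y",-q[4])          # tool axis along local x
    pos=np.array([0,0,H])+B.apply([0,0,a])+F.apply([b,0,c])+W.apply([L,d,0])
    T=W*E_("x",s6*q[5]);return pos,T,W
if __name__=="__main__":
    for s4 in(1,-1):
        f=lambda p:np.concatenate([fk(p,q,s4)[0]-np.array(x) for q,x,_ in D])
        m=least_squares(f,[.2,.5,.5,0,.15,.3,0]);print(s4,np.round(m.x,4),np.abs(m.fun).max())
        for q,x,e in D[:1]+D[-3:]: print(np.round(fk(m.x,q,s4)[1].as_matrix()[:,0],3),np.round(E_("xyz",e).as_matrix()[:,2],3))
E
python3 fk.py
```

```text
1 [ 0.0307  0.513   0.5109  0.1317 -0.2662  0.0902  0.    ] 0.1922611240621102
[ 0.    -0.002 -1.   ] [-0.    -0.002 -1.   ]
[-0.341  0.5   -0.796] [ 0.585 -0.152 -0.797]
[ 0.579  0.152 -0.801] [ 0.581 -0.143 -0.801]
[ 0.567 -0.072 -0.82 ] [ 0.566 -0.091 -0.819]
-1 [ 1.984e-01  6.020e-01  4.635e-01  4.000e-04 -1.917e-01  3.593e-01
  0.000e+00] 0.0009184584319006373
[-0.    -0.002 -1.   ] [-0.    -0.002 -1.   ]
[ 0.586 -0.152 -0.796] [ 0.585 -0.152 -0.797]
[ 0.581 -0.144 -0.801] [ 0.581 -0.143 -0.801]
[ 0.565 -0.091 -0.82 ] [ 0.566 -0.091 -0.819]
```

```bash
cat >>fk.py <<'E'
P=[.1984,.6020,.4635,.0004,-.1917,.3593,0]
LO=np.array([-176,-82,-58.2,-173.8,-174.7,-.2]);HI=np.array([176,121.7,71.7,95.5,-.2,173])
LO[5]=-173
def ik(pos,axis,seeds):
    best=None
    for s in seeds:
        f=lambda q:np.concatenate([(lambda a:np.concatenate([(a[0]-pos)*10,a[1].as_matrix()[:,0]-axis]))(fk(P,np.append(q,0),-1))])
        m=least_squares(f,np.clip(s,LO[:5]+1,HI[:5]-1),bounds=(LO[:5],HI[:5]),x_scale=30.)
        if best is None or m.cost<best[0]: best=(m.cost,m.x)
    return best
def ax(t,az): t,az=np.radians([t,az]);return np.array([np.sin(t)*np.cos(az),np.sin(t)*np.sin(az),-np.cos(t)])
SE=[[0,0,-50,15,-20],[-20,20,-40,0,-40],[-60,10,-40,-60,-60],[40,0,-40,60,-60],[-10,20,-30,-170,-100]]
E
python3 - <<'E'
from fk import *
for x,y in((.44,-.236),(.455,-.238),(.50,-.25),(.57,-.29)):
  for z in (.03,):
    for az in(-40,-10,20):
      for t in(20,25,30,35):
        c,q=ik(np.array([x,y,z]),ax(t,az),SE)
        print((x,y,z),az,t,"ok" if c<1e-5 else round((2*c)**.5,3),np.round(q))
E
```

```text
(0.44, -0.236, 0.03) -40 20 0.137 [ -6.  13. -58.  36.  -9.]
(0.44, -0.236, 0.03) -40 25 0.078 [ -51.   13.  -53. -174.   -1.]
(0.44, -0.236, 0.03) -40 30 0.062 [ -50.   13.  -50. -154.   -5.]
(0.44, -0.236, 0.03) -40 35 0.014 [ -48.   13.  -46. -138.   -6.]
(0.44, -0.236, 0.03) -10 20 0.019 [ -6.  13. -56.  12.  -2.]
(0.44, -0.236, 0.03) -10 25 0.031 [ -6.  13. -52.  -8.  -0.]
(0.44, -0.236, 0.03) -10 30 0.015 [ -9.  13. -47. -28.  -0.]
(0.44, -0.236, 0.03) -10 35 ok [-20.  12. -39. -57.  -7.]
(0.44, -0.236, 0.03) 20 20 ok [-17.  15. -34. -27. -27.]
(0.44, -0.236, 0.03) 20 25 ok [-23.  16. -33. -37. -28.]
(0.44, -0.236, 0.03) 20 30 ok [-29.  16. -31. -47. -31.]
(0.44, -0.236, 0.03) 20 35 ok [-35.  17. -30. -56. -35.]
(0.455, -0.238, 0.03) -40 20 0.111 [ -49.   14.  -51. -174.   -0.]
(0.455, -0.238, 0.03) -40 25 0.069 [ -49.   14.  -51. -174.   -0.]
(0.455, -0.238, 0.03) -40 30 0.056 [ -49.   14.  -49. -157.   -4.]
(0.455, -0.238, 0.03) -40 35 0.011 [ -47.   14.  -46. -141.   -6.]
(0.455, -0.238, 0.03) -10 20 0.017 [ -6.  14. -54.  13.  -2.]
(0.455, -0.238, 0.03) -10 25 0.031 [ -6.  
[... 1083 characters left out ...]
 -0.29, 0.03) -40 20 0.037 [-26.  21. -52.  95.  -5.]
(0.57, -0.29, 0.03) -40 25 0.084 [ -44.   22.  -39. -174.   -0.]
(0.57, -0.29, 0.03) -40 30 0.036 [ -44.   22.  -39. -173.   -1.]
(0.57, -0.29, 0.03) -40 35 0.013 [ -44.   22.  -37. -158.   -4.]
(0.57, -0.29, 0.03) -10 20 ok [ -9.  23. -34.   1. -13.]
(0.57, -0.29, 0.03) -10 25 ok [ -9.  22. -40.   4.  -3.]
(0.57, -0.29, 0.03) -10 30 ok [-10.  22. -38.  -9.  -0.]
(0.57, -0.29, 0.03) -10 35 ok [-15.  22. -30. -37.  -4.]
(0.57, -0.29, 0.03) 20 20 ok [-18.  25. -19. -23. -32.]
(0.57, -0.29, 0.03) 20 25 ok [-21.  25. -18. -32. -32.]
(0.57, -0.29, 0.03) 20 30 ok [-26.  25. -17. -41. -33.]
(0.57, -0.29, 0.03) 20 35 ok [-30.  25. -16. -50. -35.]
```

```bash
python3 - <<'E'
from fk import *
q=np.array([-8.2,-5.1,-58.2,15.6,-2.1])
for x,y,z,az,t in[(.44,-.25,.18,0,35),(.42,-.24,.2,10,35),(.40,-.23,.2,20,35),(.40,-.23,.12,20,35),(.40,-.23,.03,20,35),(.41,-.23,.03,10,35),(.42,-.232,.03,0,35),(.44,-.235,.03,-9,35),(.457,-.24,.03,-9,35),(.5,-.26,.03,-9,35),(.54,-.28,.03,-9,35),(.58,-.30,.03,-9,35),(.60,-.3,.03,-9,35)]:
    c,q=ik(np.array([x,y,z]),ax(t,az),[q]);print(x,y,z,az,round((2*c)**.5,4),np.round(q))
E
```

```text
0.44 -0.25 0.18 0 0.0 [-16.  -4. -39. -23. -23.]
0.42 -0.24 0.2 10 0.0 [-24.  -5. -32. -32. -37.]
0.4 -0.23 0.2 20 0.0 [-31.  -3. -29. -37. -47.]
0.4 -0.23 0.12 20 0.0 [-34.   4. -32. -45. -41.]
0.4 -0.23 0.03 20 0.0 [-39.  16. -33. -57. -36.]
0.41 -0.23 0.03 10 0.0 [-36.  14. -35. -60. -28.]
0.42 -0.232 0.03 0 0.0 [-31.  12. -37. -62. -19.]
0.44 -0.235 0.03 -9 0.0 [-21.  12. -39. -58.  -8.]
0.457 -0.24 0.03 -9 0.0 [-20.  13. -38. -55.  -8.]
0.5 -0.26 0.03 -9 0.0 [-18.  17. -34. -49.  -7.]
0.54 -0.28 0.03 -9 0.0 [-17.  20. -31. -44.  -7.]
0.58 -0.3 0.03 -9 0.0 [-16.  22. -27. -38.  -7.]
0.6 -0.3 0.03 -9 0.0 [-15.  23. -27. -35.  -6.]
```

Request:
{"name": "jog_arm", "arguments": {
  "deltas": [
    [[-0.1, 0, 0.5, 1, 0.06], [-0.1, 0, 0.5, 1, 0.06], [-0.1, -0.5, 0.5, 1, 0.06], [-0.1, -0.5, 0.5, 1, 0.06], [-0.1, -1, 0.5, 0, 0.07], [-0.1, -1, 0, 0, 0.07], [-0.1, -1, 0, 0, 0.07], [-0.1, 0, 0, 0, 0.07]]
  ]
}}

```text
time_s: 18.2
tcp_pos: [0.3966, -0.2415, 0.2014]
eef_rot: [-176.5, 34.7, -156.7]
contact_force: [-1.0, 0.3, -0.4]
gripper_width: 0.0397
gripper_force: 0.0
```

```bash
python3 -c "from h import *;tilt()"
```

```text
t 18.2 tcp [ 0.3966 -0.2415  0.2014] J [-31.2  -3.9 -29.4 -36.5 -45.9 -14.9] tilt 34.8 az 17.2 xaz -156.7 yaz 111.3 yz -0.05 F [-1.   0.3 -0.4] w 0.039651732872560234
```

Request:
{"name": "jog_arm", "arguments": {
  "deltas": [
    [[-0.1, 0, 0.2, -2, 0], [-0.1, 0, 0.2, -3, 0], [-0.1, 0, 0.2, -3, 0], [-0.1, 0, 0.2, -3, 0], [-0.1, 0, 0.2, -3, 0], [-0.1, 0, 0, -2, 0], [-0.1, 0, 0, -0.7, 0], [-0.1, 0, 0, 0, 0]]
  ]
}}

```text
time_s: 19.2
tcp_pos: [0.3968, -0.2314, 0.0335]
eef_rot: [-176.6, 34.6, -156.9]
contact_force: [-0.0, -0.2, 0.9]
gripper_width: 0.0394
gripper_force: 0.0
```

```bash
python3 -c "from h import *;tilt()"
```

```text
t 19.2 tcp [ 0.3968 -0.2314  0.0335] J [-38.3  14.4 -33.8 -56.9 -34.1  16.7] tilt 34.8 az 17.2 xaz -156.9 yaz 111.2 yz -0.048 F [-0.  -0.2  0.9] w 0.03936269712387247
```

Request:
{"name": "jog_arm", "arguments": {
  "deltas": [
    [[0, 0.3, 0.1, 0, -0.06], [0, 0.3, 0.1, 0, -0.07], [0, 0.3, 0.1, 0, -0.07], [0, 0.3, 0.1, 0, -0.07], [0, 0.3, 0.1, 0, -0.07], [0, 0.3, 0.1, 0, -0.07], [0, 0.3, 0.1, 0, -0.06], [0, 0.2, 0.1, 0, -0.04]]
  ]
}}

```text
time_s: 20.2
tcp_pos: [0.4214, -0.2232, 0.0355]
eef_rot: [-176.6, 34.9, 173.8]
contact_force: [-1.1, -0.1, -1.0]
gripper_width: 0.0439
gripper_force: 0.0
```

```bash
python3 - <<'E'
from h import *
tilt(); a=crop("top",295,145,120,95,5,"t2"); b=crop("scene",235,105,125,90,5,"s2")
A=cv2.imread("pics/t2.png");B=cv2.imread("pics/s2.png");h=max(A.shape[0],B.shape[0])
cv2.imwrite("pics/c2.png",cv2.vconcat([cv2.copyMakeBorder(x,0,0,0,640-x.shape[1],0) for x in(A,B)])[:930]) 
c=cv2.imread("pics/c2.png");cv2.imwrite("pics/c2.png",cv2.resize(np.hstack([A[:450,:600],B[:450,:600]]),(800,300)))
E
```

```text
t 20.2 tcp [ 0.4214 -0.2232  0.0355] J [-13.5  10.  -44.3 -49.9  -1.1 -34.1] tilt 35.1 az -12.1 xaz 173.8 yaz 81.9 yz -0.048 F [-1.1 -0.1 -1. ] w 0.043868141279148676
```

View pics/c2.png

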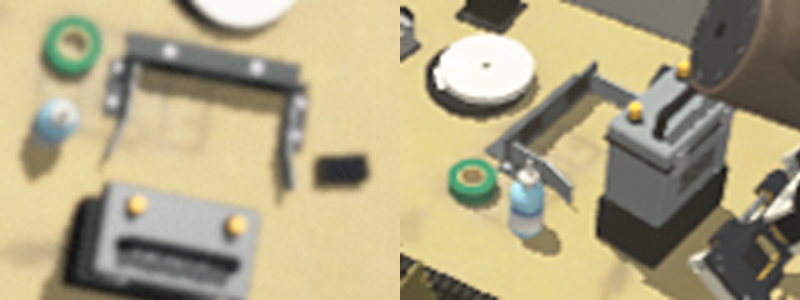

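Request:
{"name": "jog_arm", "arguments": {
  "deltas": [
    [[0, 1, 0, 0, 0], [0, 1, -0.1, -0.1, 0], [0, 0.6, -0.1, -0.1, 0], [0, 0.4, -0.1, -0.1, 0], [0, 0.4, -0.15, 0, 0], [0, 0.4, -0.2, 0, 0], [0, 0.4, -0.2, 0, 0], [0, 0.4, -0.2, 0, 0]]
  ]
}}

```text
time_s: 21.3
tcp_pos: [0.4607, -0.2327, 0.027]
eef_rot: [-177.0, 34.4, 173.7]
contact_force: [-22.0, 6.9, 18.9]
gripper_width: 0.0436
gripper_force: 11.4
```

```bash
python3 -c "from h import *;tilt()"
```

```text
t 21.3 tcp [ 0.4607 -0.2327  0.027 ] J [-12.   14.  -41.3 -46.1  -0.3 -39.1] tilt 34.5 az -11.6 xaz 173.7 yaz 82.0 yz -0.044 F [-22.    6.9  18.9] w 0.043647618640643863
```

Request:
{"name": "jog_arm", "arguments": {
  "deltas": [
    [[0, -0.2, 0, 0.3, 0.02], [0, 0.2, -0.1, 0.4, 0.02], [0, 0.4, -0.2, 0.1, 0], [0, 0.4, -0.2, 0.1, 0], [0, 0.5, -0.25, 0, 0], [0, 0.5, -0.25, 0, 0]]
  ]
}}

```text
time_s: 22.05
tcp_pos: [0.4786, -0.2421, 0.0348]
eef_rot: [-177.0, 34.3, 176.1]
contact_force: [-9.1, 3.9, -2.1]
gripper_width: 0.0439
gripper_force: 4.7
```

```bash
python3 - <<'E'
from h import *
tilt(); a=crop("top",295,145,120,95,5,"t3"); b=crop("scene",235,105,125,90,5,"s3")
A=cv2.imread("pics/t3.png");B=cv2.imread("pics/s3.png");cv2.imwrite("pics/c3.png",cv2.resize(np.hstack([A[:450,:600],B[:450,:600]]),(800,300)))
E
```

```text
t 22.05 tcp [ 0.4786 -0.2421  0.0348] J [-13.7  14.3 -38.8 -44.   -3.7 -38. ] tilt 34.4 az -9.2 xaz 176.1 yaz 84.4 yz -0.043 F [-9.1  3.9 -2.1] w 0.043945872424302986
```

View pics/c3.png

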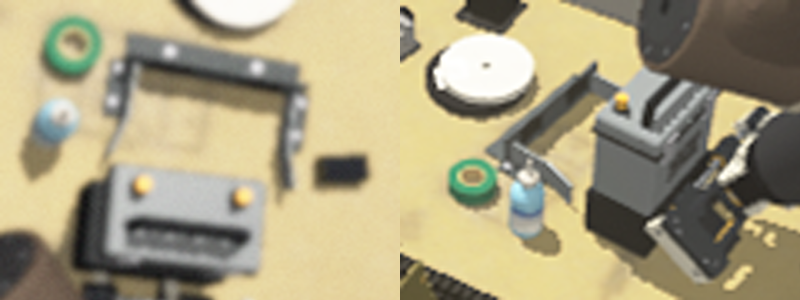

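```bash
cat >>h.py <<'E'
def box():
    im=r.capture("top")[:, :].copy();hsv=cv2.cvtColor(im,cv2.COLOR_BGR2HSV)
    m=cv2.inRange(hsv,(10,130,160),(24,255,255));m[:145]=0;m[240:]=0;m[:,:295]=0;m[:,415:]=0
    return term(m)
def term(m):
    n,l,s,c=cv2.connectedComponentsWithStats(m);i=[k for k in range(1,n) if s[k,4]>5]
    i=sorted(sorted(i,key=lambda k:-s[k,4])[:2],key=lambda k:c[k,0]);a,b=[onz("top",*c[k],.178)[:2] for k in i]
    mid=(a+b)/2;yaw=np.degrees(np.arctan2(*(a-b)[::-1]))-90
    R=np.array([[np.cos(np.radians(yaw)),-np.sin(np.radians(yaw))],[np.sin(np.radians(yaw)),np.cos(np.radians(yaw))]])
    return mid,yaw,R,np.hypot(*(a-b))
def report(off):
    mid,yaw,R,l=box();p=mid+R@off;a=np.radians(-9);D=np.array([[np.cos(a),-np.sin(a)],[np.sin(a),np.cos(a)]])
    print("box",np.round(p,4),"yaw",round(yaw,1),"in dock",np.round(D.T@(p-[.638,-.309]),4),round(l,4));return p,yaw
E
python3 - <<'E'
from h import *
a,b=[onz("top",295+u/6-.4,145+v/6-.4,.178)[:2] for u,v in((245,370),(427,405))];print(a,b,np.degrees(np.arctan2(*(a-b)[::-1]))-90)
mid=(a+b)/2;y=np.radians(-9.5);R=np.array([[np.cos(y),-np.sin(y)],[np.sin(y),np.cos(y)]])
off=R.T@(np.array([.515,-.249])-mid);print("off",off)
report(off)
E
```

```text
[ 0.54321103 -0.21276643] [ 0.5301865  -0.29276818] -9.246800068782093
off [-0.02202296  0.00013431]Traceback (most recent call last):
  File "<stdin>", line 5, in <module>
  File "h.py", line 28, in report
    mid,yaw,R,l=box();p=mid+R@off;a=np.radians(-9);D=np.array([[np.cos(a),-np.sin(a)],[np.sin(a),np.cos(a)]])
                ~~~^^
  File "h.py", line 20, in box
    return term(m)
  File "h.py", line 23, in term
    i=sorted(sorted(i,key=lambda k:-s[k,4])[:2],key=lambda k:c[k,0]);a,b=[onz("top",*c[k],.178)[:2] for k in i]
                                                                     ^^^
ValueError: not enough values to unpack (expected 2, got 0)
```

```bash
python3 - <<'E'
from h import *
h=cv2.cvtColor(r.capture("top"),cv2.COLOR_BGR2HSV)
print(h[198:204,335:342].tolist()); print(h[160,340],h[185,400],h[230,320])
E
```

```text
[[[18, 52, 190], [19, 95, 231], [23, 96, 249], [24, 86, 252], [24, 78, 249], [21, 55, 237], [17, 23, 214]], [[17, 87, 184], [21, 122, 238], [25, 109, 252], [25, 99, 254], [25, 89, 252], [22, 65, 243], [17, 30, 221]], [[17, 109, 168], [20, 134, 231], [24, 121, 249], [24, 112, 252], [24, 92, 250], [20, 68, 238], [18, 30, 218]], [[16, 103, 129], [18, 144, 189], [19, 139, 229], [21, 119, 237], [19, 90, 235], [19, 51, 224], [18, 18, 210]], [[17, 54, 100], [17, 111, 129], [17, 116, 162], [16, 88, 186], [17, 52, 198], [17, 20, 201], [23, 5, 197]], [[50, 8, 101], [14, 28, 101], [12, 34, 128], [20, 25, 156], [13, 10, 181], [40, 4, 194], [60, 3, 199]]]
[ 80   6 122] [ 23  76 232] [21 68 60]
```

```bash
cat >>h.py <<'E'
def lid(show=None):
    im=r.capture("top");h=cv2.cvtColor(im,cv2.COLOR_BGR2HSV)
    m=cv2.inRange(h,(0,0,110),(180,45,230));w=np.zeros_like(m);w[165:245,300:400]=255;m&=w
    n,l,s,c=cv2.connectedComponentsWithStats(m);k=1+np.argmax(s[1:,4]);b=(l==k).astype(np.uint8)
    b=cv2.morphologyEx(b,cv2.MORPH_OPEN,np.ones((5,5),np.uint8))
    cs,_=cv2.findContours(b,0,2);g=max(cs,key=cv2.contourArea)
    q=np.array([onz("top",*p[0],.166)[:2] for p in g])*1000
    (cx,cy),(a,bb),ang=cv2.minAreaRect(q.astype(np.float32))
    yaw=(ang+45)%90-45;p=np.array([cx,cy])/1000
    a_=np.radians(-9);D=np.array([[np.cos(a_),-np.sin(a_)],[np.sin(a_),np.cos(a_)]])
    print("lid",np.round(p,4),"size",round(a),round(bb),"yaw",round(yaw,1),"dock",np.round(D.T@(p-[.638,-.309]),4))
    if show: cv2.drawContours(im,[g],-1,(0,0,255),1);cv2.imwrite(show,cv2.resize(im[145:245,295:415],None,fx=5,fy=5))
E
python3 -c "
from h import *
lid('pics/l3.png')"
```

```text
lid [ 0.5395 -0.2543] size 123 75 yaw -0.9 dock [-0.1059  0.0386]
```

View pics/l3.png

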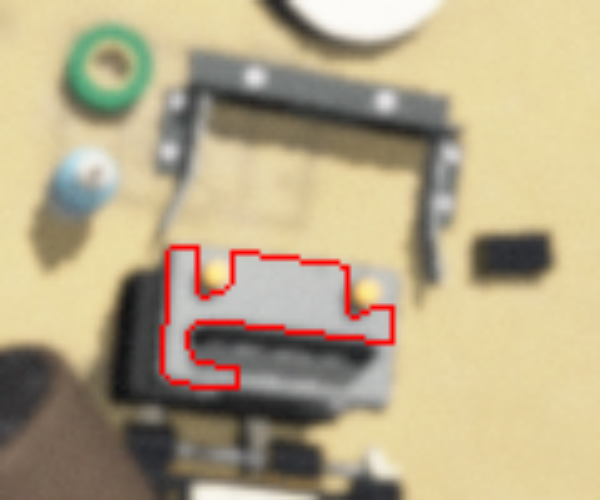

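```bash
sed -i 's/,45,230))/,60,250))/; s/(0,0,110),(180,60,250)/(0,0,110),(180,48,250)/; s/b=cv2.morphologyEx(b,cv2.MORPH_OPEN.*/b=cv2.morphologyEx(cv2.morphologyEx(b,cv2.MORPH_CLOSE,np.ones((13,13),np.uint8)),cv2.MORPH_OPEN,np.ones((7,7),np.uint8))/' h.py
python3 - <<'E'
from h import *
a,b=[onz("top",295+u/5-.4,145+v/5-.4,.178)[:2] for u,v in((215,270),(367,292))]
y=np.arctan2(*(a-b)[::-1])-np.pi/2;mid=(a+b)/2;print("term",mid+np.array([np.cos(y),np.sin(y)])*-.022,np.degrees(y))
lid('pics/l3b.png')
E
```

```text
term [ 0.53736072 -0.25623531] -6.573880096156079
lid [ 0.536  -0.2552] size 126 79 yaw -4.8 dock [-0.1092  0.0371]
```

```bash
cat >>fk.py <<'E'
def orient(t,az,y=0.):   # tool x = -forward, z = axis
    z=ax(t,az);yv=np.array([np.sin(np.radians(-az))*-1*-1,0,0])
    h=np.array([-np.sin(np.radians(az)),np.cos(np.radians(az)),0]);x=np.cross(h,z);return np.column_stack([x,h,z])
if 1:
    q,x,e=D[-1];W=fk(P,q,-1)[2].as_matrix();T=E_("xyz",e).as_matrix();C=W.T@T   # C=Rx-ish(J6)*const
def j6(q5,Rt,s=None):
    out=[]
    for q,x,e in (D[0],D[-2],D[-1]):
        pass
    W=fk(P,np.append(q5,0),-1)[2].as_matrix();v=W.T@Rt;return np.degrees(np.arctan2(v[2,1],v[1,1]))
if __name__=="__main__":
    for q,x,e in D: print("j6map",q[5],round(j6(q[:5],E_("xyz",e).as_matrix()),1))
E
python3 fk.py|grep j6map; python3 - <<'E'
from fk import *
for az in(-30,-50,-64,-75):
  for t in(25,30,35,40,45):
    best=ik(np.array([.495,-.165,.035]),ax(t,az),SE+[[-40,20,-40,-140,-10],[-50,20,-30,-120,-20]]);c,q=best
    print(az,t,round((2*c)**.5,4),np.round(q),round(j6(q,orient(t,az))))
E
```

```text
j6map -16.507 -73.5
j6map -90.629 0.6
j6map -94.959 5.0
j6map -90.6 0.6
j6map -68.7 -21.2
j6map -131.9 41.9
j6map -143.3 53.3
j6map -157.2 67.2
j6map -118.1 28.1
j6map -102.9 12.9
-30 25 0.0762 [ -40.   14.  -50. -174.   -0.] 177
-30 30 0.0659 [ -39.   14.  -48. -159.   -4.] -167
-30 35 0.024 [ -38.   14.  -45. -142.   -6.] -149
-30 40 0.0 [ -45.   17.  -54. -154.  -22.] -167
-30 45 0.0292 [ -48.   20.  -58. -155.  -33.] -171
-50 25 0.0786 [ -40.   14.  -50. -174.   -0.] -165
-50 30 0.0962 [ -39.   14.  -48. -165.   -0.] -155
-50 35 0.1181 [ -41.   15.  -57. -174.  -16.] -167
-50 40 0.1494 [ -42.   16.  -58. -174.  -20.] -167
-50 45 0.2045 [ -43.   16.  -58. -169.  -22.] -164
-64 25 0.1049 [  7.  17. -58.  62. -24.] 130
-64 30 0.1581 [  9.  18. -58.  64. -29.] 136
-64 35 0.2058 [ 11.  20. -58.  66. -33.] 141
-64 40 0.2474 [ 14.  22. -58.  68. -38.] 146
-64 45 0.2827 [ 16.  25. -58.  70. -43.] 152
-75 25 0.0396 [  8.  18. -58.  63. -27.] 144
-75 30 0.0773 [ 10.  19. -58.  65. -32.] 148
-75 35 0.1096 [ 13.  21. -58.  67. -36.] 153
-75 40 0.1363 [ 15.  23. -58.  68. -41.] 158
-75 45 0.1574 [ 18.  26. -58.  69. -46.] 163
```

Request:
{"name": "jog_arm", "arguments": {
  "deltas": [
    [[0, -0.8, 0.5, 0, 0], [0, 0, 1, 0, 0], [0, 0, 1.1, 0, 0], [0, 0.4, 0, 0, 0], [0, 0.4, 0, 0, 0], [0, 0.2, -0.4, 0, 0], [0, 0.2, -0.4, 0, 0], [0, 0.2, -0.4, 0, 0]]
  ]
}}

```text
time_s: 23.35
tcp_pos: [0.4846, -0.23, 0.033]
eef_rot: [-177.3, 34.6, 176.1]
contact_force: [-8.7, 8.4, 0.1]
gripper_width: 0.0436
gripper_force: 4.6
```

```bash
python3 -c "
from h import *
tilt();lid()"
```

```text
t 23.35 tcp [ 0.4846 -0.23    0.033 ] J [-12.1  14.5 -38.9 -44.9  -2.8 -38.4] tilt 34.7 az -8.6 xaz 176.1 yaz 84.6 yz -0.038 F [-8.7  8.4  0.1] w 0.043642301352935904
lid [ 0.5407 -0.2581] size 126 77 yaw -5.1 dock [-0.1041  0.035 ]
```

Request:
{"name": "jog_arm", "arguments": {
  "deltas": [
    [[0, 0.15, -0.4, 0, 0], [0, 0.15, -0.4, 0, 0], [0, 0.15, -0.4, 0, 0], [0, 0.15, -0.4, 0, 0], [0, 0.1, -0.3, 0, 0]]
  ]
}}

```text
time_s: 24.02
tcp_pos: [0.4918, -0.2488, 0.0329]
eef_rot: [-177.4, 34.6, 176.1]
contact_force: [-9.0, 8.3, 0.3]
gripper_width: 0.0439
gripper_force: 4.6
```

```bash
python3 -c "
from h import *
tilt();lid()"
```

```text
t 24.02 tcp [ 0.4918 -0.2488  0.0329] J [-15.8  15.5 -36.2 -46.8  -5.7 -33.6] tilt 34.7 az -8.5 xaz 176.1 yaz 84.6 yz -0.038 F [-9.   8.3  0.3] w 0.04388951408834871
lid [ 0.549  -0.2665] size 126 78 yaw -3.8 dock [-0.0945  0.028 ]
```

```bash
python3 - <<'E'
from fk import *
q0=np.array([-15.8,15.5,-36.2,-46.8,-5.7])
for x,y in((.47,-.21),(.475,-.173),(.509,-.173),(.49,-.2),(.48,-.22)):
  for az in(-8.5,0,8):
    c,q=ik(np.array([x,y,.033]),ax(34.7,az),[q0]);print(x,y,az,round((2*c)**.5,4),np.round(q))
E
```

```text
0.47 -0.21 -8.5 0.0006 [ -9.  13. -42. -44.  -0.]
0.47 -0.21 0 0.0 [-20.  13. -36. -56. -14.]
0.47 -0.21 8 0.0 [-25.  15. -33. -58. -22.]
0.475 -0.173 -8.5 0.0315 [ -6.  12. -42. -51.  -0.]
0.475 -0.173 0 0.0 [-12.  12. -38. -54.  -9.]
0.475 -0.173 8 0.0 [-19.  13. -35. -58. -18.]
0.509 -0.173 -8.5 0.044 [ -5.  15. -39. -49.  -0.]
0.509 -0.173 0 0.0 [ -9.  15. -37. -49.  -7.]
0.509 -0.173 8 0.0 [-16.  15. -33. -55. -16.]
0.49 -0.2 -8.5 0.016 [ -7.  14. -41. -45.  -0.]
0.49 -0.2 0 0.0 [-16.  14. -35. -54. -11.]
0.49 -0.2 8 0.0 [-22.  15. -33. -57. -20.]
0.48 -0.22 -8.5 0.0 [-10.  14. -40. -44.  -1.]
0.48 -0.22 0 0.0 [-21.  14. -35. -55. -14.]
0.48 -0.22 8 0.0 [-25.  16. -32. -57. -22.]
```

Request:
{"name": "jog_arm", "arguments": {
  "deltas": [
    [[-1, -1, 0.5, 0, 0], [-1, -1.2, 2, 0, 0.02], [-1, -0.4, 2.5, 0, 0.03], [-1, 0, 2.5, 0, 0.03], [-1, 0, 2, 0, 0], [-1, 1, 0, 0, 0], [-1, 1, 0, 0, 0]]
  ]
}}

```text
time_s: 24.95
tcp_pos: [0.4894, -0.1591, 0.032]
eef_rot: [-177.3, 35.5, -179.1]
contact_force: [0.1, -0.6, -0.1]
gripper_width: 0.0004
gripper_force: 0.0
```

```bash
python3 -c "
from h import *
tilt();lid('pics/l4.png')"
```

```text
t 24.95 tcp [ 0.4894 -0.1591  0.032 ] J [ -3.9  13.1 -41.2 -48.8  -0.1 -37.4] tilt 35.6 az -3.7 xaz -179.1 yaz 89.4 yz -0.038 F [ 0.1 -0.6 -0.1] w 0.00037360596978761436
lid [ 0.5491 -0.2675] size 127 79 yaw -3.8 dock [-0.0943  0.0271]
```

View pics/l4.png

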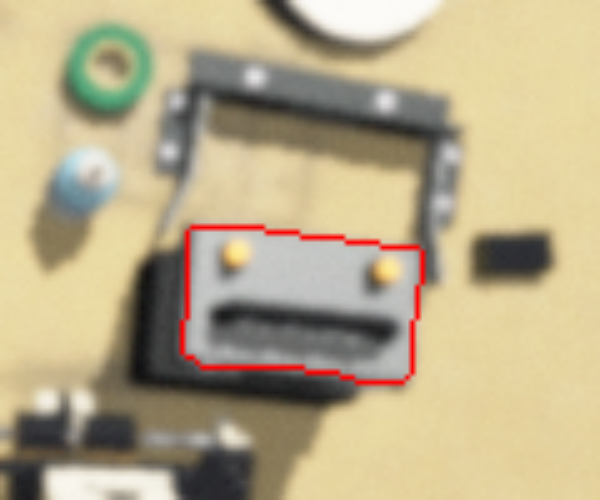

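```bash
python3 -c "
from h import *
for u,v in((133,378),(143,262)): print(onz('top',295+u/5-.4,145+v/5-.4,.06))
print(proj('top',[.5142,-.1986,.06]))"
```

```text
[ 0.51578753 -0.19558415  0.06      ]
[ 0.58517194 -0.2011697   0.06      ]
(np.float64(322.2191659772361), np.float64(220.76856804142415))
```

Request:
{"name": "jog_arm", "arguments": {
  "deltas": [
    [[-1, 0.7, 0, 0, 0.01], [-1, 0.7, 0, 0, 0.01], [-1, 0, -0.5, 0, 0], [-1, 0, -0.5, 0, 0], [-1, 0, -0.4, 0, 0], [-1, 0, -0.4, 0, 0]]
  ]
}}

```text
time_s: 25.75
tcp_pos: [0.5022, -0.1776, 0.0313]
eef_rot: [-177.4, 35.4, -178.0]
contact_force: [0.4, -0.8, 0.2]
gripper_width: 0.0007
gripper_force: 0.0
```

```bash
python3 -c "
from h import *
tilt();lid()"
```

```text
t 25.75 tcp [ 0.5022 -0.1776  0.0313] J [ -9.7  14.4 -37.2 -52.7  -5.2 -28. ] tilt 35.5 az -2.6 xaz -178.0 yaz 90.4 yz -0.037 F [ 0.4 -0.8  0.2] w 0.0006774980580807539
lid [ 0.5491 -0.2675] size 127 79 yaw -3.8 dock [-0.0943  0.0271]
```

Request:
{"name": "jog_arm", "arguments": {
  "deltas": [
    [[-1, 0, -0.4, 0, 0], [-1, 0, -0.4, 0, 0], [-1, -0.1, -0.4, 0, 0], [-1, -0.2, -0.4, 0, 0]]
  ]
}}

```text
time_s: 26.3
tcp_pos: [0.4991, -0.1901, 0.0311]
eef_rot: [-177.7, 35.3, -178.0]
contact_force: [-1.1, 14.3, 7.4]
gripper_width: 0.0004
gripper_force: 7.2
```

```bash
python3 -c "
from h import *
s,R=tilt();print(s['moment']);lid()"
```

```text
t 26.3 tcp [ 0.4991 -0.1901  0.0311] J [-13.4  14.6 -35.9 -54.9  -8.1 -22.8] tilt 35.4 az -1.9 xaz -178.0 yaz 90.7 yz -0.032 F [-1.1 14.3  7.4] w 0.0003953998196905546
[4.2113848  0.48776032 3.16105121]
lid [ 0.5485 -0.27  ] size 124 80 yaw -1.4 dock [-0.0945  0.0245]
```

Request:
{"name": "jog_arm", "arguments": {
  "deltas": [
    [[-1, -0.2, -0.4, 0.1, 0.02], [-1, -0.2, -0.4, 0, 0.02], [-1, -0.2, -0.4, 0, 0.02], [-1, -0.2, -0.4, 0, 0.02]]
  ]
}}

```text
time_s: 26.85
tcp_pos: [0.4899, -0.2061, 0.0314]
eef_rot: [-177.8, 35.3, -173.5]
contact_force: [-1.4, 8.9, 1.2]
gripper_width: 0.0004
gripper_force: 4.9
```

```bash
python3 -c "
from h import *
s,R=tilt();print(s['moment']);lid('pics/l5.png')"
```

```text
t 26.85 tcp [ 0.4899 -0.2061  0.0314] J [-21.   15.1 -33.5 -58.4 -15.8  -9.8] tilt 35.4 az 2.7 xaz -173.5 yaz 95.3 yz -0.032 F [-1.4  8.9  1.2] w 0.00038562780702785246
[2.79155815 1.98734103 2.14767483]
lid [ 0.5531 -0.2808] size 76 128 yaw 1.8 dock [-0.0883  0.0145]
```

Request:
{"name": "jog_arm", "arguments": {
  "deltas": [
    [[-1, -0.25, -0.4, 0, 0.02], [-1, -0.25, -0.4, 0, 0.02], [-1, -0.25, -0.4, 0, 0.02]]
  ]
}}

```text
time_s: 27.28
tcp_pos: [0.4826, -0.2188, 0.0314]
eef_rot: [-177.7, 35.3, -170.0]
contact_force: [-0.4, 6.4, -2.3]
gripper_width: 0.0004
gripper_force: 3.1
```

```bash
python3 -c "
from h import *
s,R=tilt();lid('pics/l5.png')"
```

```text
t 27.27 tcp [ 0.4826 -0.2188  0.0314] J [-25.4  15.7 -32.1 -59.  -20.6  -3. ] tilt 35.4 az 6.0 xaz -170.0 yaz 98.7 yz -0.033 F [-0.4  6.4 -2.3] w 0.0003866047932260804
lid [ 0.5641 -0.286 ] size 70 128 yaw 1.8 dock [-0.0766  0.0112]
```

View pics/l5.png

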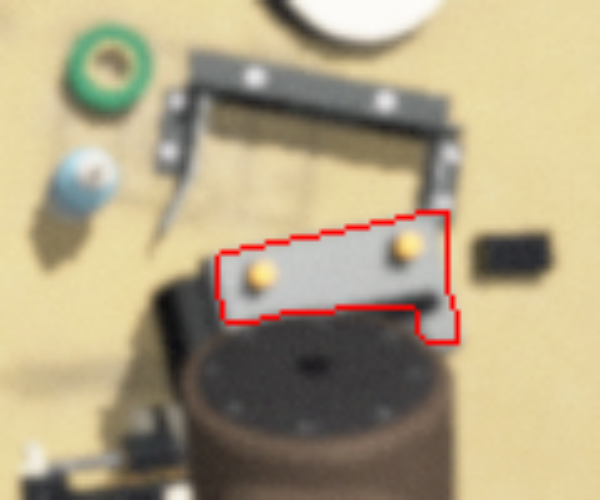

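```bash
cat >>h.py <<'E'
def tm(p1,p2,k=5):
    a,b=[onz("top",295+u/k-.4,145+v/k-.4,.178)[:2] for u,v in(p1,p2)]
    y=np.arctan2(*(a-b)[::-1])-np.pi/2;c=(a+b)/2-np.array([np.cos(y),np.sin(y)])*.022
    t=np.radians(-9);D=np.array([[np.cos(t),-np.sin(t)],[np.sin(t),np.cos(t)]])
    f=lambda v:c+np.array([[np.cos(y),-np.sin(y)],[np.sin(y),np.cos(y)]])@v
    print("box",c,"yaw",np.degrees(y),"dock",D.T@(c-[.638,-.309]));
    for n,v in dict(RL=(-.04,.065),RR=(-.04,-.065),FL=(.04,.065),FR=(.04,-.065)).items(): print(n,np.round(f(v),4),"dock",np.round(D.T@(f(v)-[.638,-.309]),4))
E
python3 -c "
from h import *
tm((262,275),(408,246))"
```

```text
box [ 0.54949815 -0.28723603] yaw 13.021558450552588 dock [-0.09081688  0.00765128]
RL [ 0.4959 -0.2329] dock [-0.1523  0.0529]
RR [ 0.5252 -0.3596] dock [-0.1035 -0.0676]
FL [ 0.5738 -0.2149] dock [-0.0781  0.0829]
FR [ 0.6031 -0.3416] dock [-0.0294 -0.0376]
```

Request:
{"name": "jog_arm", "arguments": {
  "deltas": [
    [[-1, -1, 0.2, 0, 0], [-1, -1.2, 0.2, 0, 0], [-1, 0, -1.5, 0, 0], [-1, 0, -1.5, 0, 0], [-1, 0, -1.3, 0, 0], [-1, 1, 0, 0, 0], [-1, 0.8, 0, 0, 0], [-1, 0.4, 0, 0, 0]]
  ]
}}

```text
time_s: 28.32
tcp_pos: [0.4839, -0.2597, 0.032]
eef_rot: [-177.4, 35.4, -169.9]
contact_force: [-15.2, -3.7, 10.5]
gripper_width: 0.0005
gripper_force: 8.1
```

```bash
python3 -c "
from h import *
tilt()"
```

```text
t 28.32 tcp [ 0.4839 -0.2597  0.032 ] J [-30.1  17.4 -29.3 -57.5 -23.7  -0.8] tilt 35.4 az 5.5 xaz -169.9 yaz 98.6 yz -0.037 F [-15.2  -3.7  10.5] w 0.0005251304186782109
```

Contact is where I predicted. Next I push forward while turning the hand clockwise.

Request:
{"name": "jog_arm", "arguments": {
  "deltas": [
    [[-1, 0.4, 0, 0, -0.035], [-1, 0.4, 0, 0, -0.035], [-1, 0.4, 0, 0, -0.035], [-1, 0.4, 0, 0, -0.035], [-1, 0.4, -0.05, 0, -0.035]]
  ]
}}

```text
time_s: 28.95
tcp_pos: [0.5, -0.2568, 0.0299]
eef_rot: [-177.8, 35.0, 179.9]
contact_force: [-11.9, 6.8, 4.3]
gripper_width: 0.0008
gripper_force: 5.4
```

```bash
python3 -c "
from h import *
tilt();lid('pics/l6.png')"
```

```text
t 28.95 tcp [ 0.5    -0.2568  0.0299] J [-22.4  16.9 -31.8 -54.2 -12.9 -18.1] tilt 35.1 az -4.0 xaz 179.9 yaz 88.6 yz -0.032 F [-11.9   6.8   4.3] w 0.0008480830451804012
lid [ 0.5669 -0.2904] size 76 126 yaw 1.8 dock [-0.0731  0.0072]
```

View pics/l6.png

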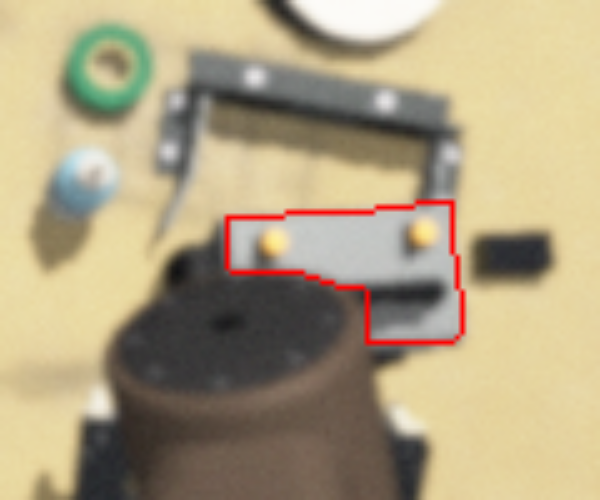

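```bash
cat >>h.py <<'E'
def tauto():
    im=r.capture("top");h=cv2.cvtColor(im,cv2.COLOR_BGR2HSV)
    m=cv2.inRange(h,(0,0,110),(180,48,250));w=np.zeros_like(m);w[165:245,300:400]=255;m&=w
    n,l,s,c=cv2.connectedComponentsWithStats(m);k=1+np.argmax(s[1:,4])
    hull=cv2.convexHull(cv2.findNonZero((l==k).astype(np.uint8)));z=np.zeros_like(m);cv2.fillConvexPoly(z,hull,255);z=cv2.erode(z,np.ones((3,3)))
    o=cv2.inRange(h,(10,60,140),(30,255,255))&z
    n,l,s,c=cv2.connectedComponentsWithStats(o);i=sorted(sorted(range(1,n),key=lambda k:-s[k,4])[:2],key=lambda k:c[k,0])
    q=[((c[k]+.4)-[295,145])*5 for k in i];print([(np.round(a).tolist(),int(s[k,4])) for a,k in zip(q,i)]);tm(*q)
E
python3 -c "
from h import *
tm((273,242),(423,234));tauto()"
```

```text
box [ 0.56131486 -0.29115966] yaw 4.8601793347890645 dock [-0.07853186  0.0056245 ]
RL [ 0.516  -0.2298] dock [-0.1329  0.0591]
RR [ 0.527  -0.3593] dock [-0.1018 -0.0671]
FL [ 0.5957 -0.223 ] dock [-0.0553  0.0783]
FR [ 0.6067 -0.3525] dock [-0.0241 -0.0479]
[([362.0, 191.0], 151), ([424.0, 232.0], 26)]
box [ 0.57997639 -0.30134565] yaw -33.626548029296096 dock [-0.05850665 -0.00151678]
RL [ 0.5827 -0.2251] dock [-0.0678  0.0742]
RR [ 0.5107 -0.3333] dock [-0.122  -0.0439]
FL [ 0.6493 -0.2694] dock [0.0049 0.0409]
FR [ 0.5773 -0.3776] dock [-0.0492 -0.0773]
```

Request:
{"name": "jog_arm", "arguments": {
  "deltas": [
    [[-1, 0.4, 0, 0.1, -0.025], [-1, 0.4, -0.05, 0, -0.025], [-1, 0.4, -0.05, 0, -0.025], [-1, 0.4, -0.05, 0, -0.025], [-1, 0.4, -0.05, 0, 0]]
  ]
}}

```text
time_s: 29.68
tcp_pos: [0.5198, -0.2589, 0.0305]
eef_rot: [-177.7, 34.9, 174.2]
contact_force: [-12.6, 5.9, 5.6]
gripper_width: 0.0003
gripper_force: 6.4
```

```bash
sed -i 's/i=sorted(sorted(range(1,n),key=lambda k:-s\[k,4\])/i=sorted(sorted([k for k in range(1,n) if s[k,4]<70],key=lambda k:-s[k,4])/' h.py; python3 -c "
from h import *
tilt();tauto()"
```

```text
t 29.68 tcp [ 0.5198 -0.2589  0.0305] J [-14.1  17.7 -34.8 -43.   -3.6 -40.2] tilt 35.0 az -9.8 xaz 174.2 yaz 82.9 yz -0.033 F [-12.6   5.9   5.6] w 0.0003123737440776012
[([292.0, 207.0], 23), ([442.0, 218.0], 23)]
box [ 0.57543717 -0.29859766] yaw -2.6618528775691646 dock [-0.06341987  0.00048729]
RL [ 0.5385 -0.2318] dock [-0.1104  0.0607]
RR [ 0.5325 -0.3617] dock [-0.096  -0.0685]
FL [ 0.6184 -0.2355] dock [-0.0308  0.0695]
FR [ 0.6124 -0.3654] dock [-0.0165 -0.0597]
```

Request:
{"name": "jog_arm", "arguments": {
  "deltas": [
    [[-1, 0.4, -0.05, 0.1, -0.015], [-1, 0.4, -0.05, 0, -0.015], [-1, 0.4, -0.05, 0, 0], [0, -0.8, 0, 0, 0], [0, -0.2, -1.2, 0, 0], [0, 0, -1.3, 0, 0], [0, 0, -1, 0, 0]]
  ]
}}

```text
time_s: 30.6
tcp_pos: [0.5249, -0.3, 0.0326]
eef_rot: [-177.7, 35.5, 172.6]
contact_force: [-2.1, 2.7, 0.6]
gripper_width: 0.0349
gripper_force: 1.2
```

```bash
python3 -c "
from h import *
tilt();tauto()"
```

```text
t 30.6 tcp [ 0.5249 -0.3     0.0326] J [-20.   19.  -30.9 -45.9  -7.  -34.1] tilt 35.6 az -11.4 xaz 172.6 yaz 81.2 yz -0.033 F [-2.1  2.7  0.6] w 0.03490856002444795
[([303.0, 188.0], 25), ([367.0, 163.0], 48)]
box [ 0.59681277 -0.29157035] yaw 23.02005587343537 dock [-0.04340674  0.01077196]
RL [ 0.5346 -0.2474] dock [-0.1118  0.0447]
RR [ 0.5854 -0.367 ] dock [-0.0429 -0.0655]
FL [ 0.6082 -0.2161] dock [-0.044   0.0871]
FR [ 0.659  -0.3358] dock [ 0.025  -0.0231]
```

```bash
python3 - <<'E'
s=open('h.py').read()
a=s.index("    n,l,s,c=cv2.connectedComponentsWithStats(o)");b=s.index("    q=[((c[k]+.4)")
s=s[:a]+"""    n,l,s,c=cv2.connectedComponentsWithStats(o);I=[k for k in range(1,n) if 6<s[k,4]<70]
    i=min([(j,k) for j in I for k in I if c[j,0]<c[k,0]],key=lambda t:abs(np.hypot(*(c[t[0]]-c[t[1]]))-30.2))
"""+s[b:]
open('h.py','w').write(s)
from h import *
tauto()
E
```

```text
[([302.0, 188.0], 23), ([453.0, 211.0], 25)]
box [ 0.58278246 -0.3026029 ] yaw -6.919140488976847 dock [-0.05553844 -0.00231959]
RL [ 0.5509 -0.2333] dock [-0.0979  0.0612]
RR [ 0.5352 -0.3623] dock [-0.0932 -0.0687]
FL [ 0.6303 -0.2429] dock [-0.0179  0.0641]
FR [ 0.6147 -0.3719] dock [-0.0132 -0.0658]
```

Request:
{"name": "jog_arm", "arguments": {
  "deltas": [
    [[0, 0.4, 0, 0, 0], [0, 0.4, -0.05, 0, 0], [0, 0.4, -0.05, 0, 0], [0, 0.4, -0.05, 0, 0], [0, 0.4, -0.05, 0, 0], [0, 0.4, -0.05, 0, 0], [0, 0.4, -0.05, 0, 0], [0, 0.4, -0.05, 0, 0]]
  ]
}}

```text
time_s: 31.7
tcp_pos: [0.5526, -0.3023, 0.0315]
eef_rot: [-177.8, 35.3, 172.4]
contact_force: [-24.3, 3.6, 18.9]
gripper_width: 0.0439
gripper_force: 12.1
```

```bash
python3 -c "
from h import *
tilt();tauto()"
```

```text
t 31.7 tcp [ 0.5526 -0.3023  0.0315] J [-17.1  20.7 -30.1 -39.8  -5.2 -42.5] tilt 35.3 az -11.4 xaz 172.4 yaz 81.2 yz -0.031 F [-24.3   3.6  18.9] w 0.04385506734122721
[([308.0, 138.0], 24), ([456.0, 164.0], 26)]
box [ 0.60938733 -0.30478923] yaw -8.517798772095055 dock [-0.02891911 -0.00031708]
RL [ 0.5795 -0.2346] dock [-0.0695  0.0643]
RR [ 0.5602 -0.3631] dock [-0.0684 -0.0657]
FL [ 0.6586 -0.2464] dock [0.0105 0.065 ]
FR [ 0.6393 -0.375 ] dock [ 0.0116 -0.065 ]
```

Request:
{"name": "jog_arm", "arguments": {
  "deltas": [
    [[0, 0.4, -0.06, 0.1, 0], [0, 0.4, -0.06, 0, 0], [0, 0.4, -0.06, 0, 0], [0, 0.4, -0.06, 0, 0], [0, 0.4, -0.06, 0, 0], [0, 0.3, -0.05, 0, 0]]
  ]
}}

```text
time_s: 32.5
tcp_pos: [0.5756, -0.3053, 0.0316]
eef_rot: [-177.9, 35.2, 172.4]
contact_force: [-19.4, 3.4, 10.9]
gripper_width: 0.0442
gripper_force: 9.7
```

```bash
python3 -c "
from h import *
tilt();tauto()"
```

```text
t 32.5 tcp [ 0.5756 -0.3053  0.0316] J [-15.3  22.1 -29.4 -34.9  -4.  -48.9] tilt 35.2 az -11.3 xaz 172.4 yaz 81.2 yz -0.031 F [-19.4   3.4  10.9] w 0.04419372150110307
[([451.0, 248.0], 9), ([460.0, 121.0], 24)]
box [ 0.61212035 -0.36906948] yaw 84.62402303516154 dock [-0.01616409 -0.0633784 ]
RL [ 0.5437 -0.4028] dock [-0.0785 -0.1074]
RR [ 0.6731 -0.415 ] dock [ 0.0512 -0.0992]
FL [ 0.5512 -0.3232] dock [-0.0836 -0.0276]
FR [ 0.6806 -0.3353] dock [ 0.0462 -0.0193]
```

Request:
{"name": "jog_arm", "arguments": {
  "deltas": [
    [[0, 0.3, -0.05, 0, 0], [0, 0.2, -0.03, 0, 0], [0, 0.2, -0.03, 0, 0]]
  ]
}}

```text
time_s: 32.92
tcp_pos: [0.5824, -0.3064, 0.0316]
eef_rot: [-177.9, 35.2, 172.4]
contact_force: [-18.7, 3.8, 11.0]
gripper_width: 0.0437
gripper_force: 9.6
```

```bash
sed -i 's/w\[165:245/w[148:245/' h.py; python3 -c "
from h import *
tilt();tauto()"
```

```text
t 32.92 tcp [ 0.5824 -0.3064  0.0316] J [-14.8  22.5 -29.2 -33.4  -3.7 -50.7] tilt 35.2 az -11.3 xaz 172.4 yaz 81.2 yz -0.03 F [-18.7   3.8  11. ] w 0.04365509669460716
[([314.0, 85.0], 24), ([462.0, 109.0], 25)]
box [ 0.63902202 -0.30868755] yaw -8.08186816837167 dock [0.00096056 0.00046848]
RL [ 0.6086 -0.2387] dock [-0.0401  0.0648]
RR [ 0.5903 -0.3674] dock [-0.038  -0.0652]
FL [ 0.6878 -0.25  ] dock [0.0399 0.0661]
FR [ 0.6695 -0.3787] dock [ 0.042  -0.0639]
```

Request:
{"name": "jog_arm", "arguments": {
  "deltas": [
    [[0, 0.2, -0.03, 0, 0], [0, 0.2, -0.03, 0, 0]]
  ]
}}

```text
time_s: 33.22
tcp_pos: [0.5863, -0.307, 0.0316]
eef_rot: [-177.9, 35.2, 172.4]
contact_force: [-25.0, 4.3, 16.1]
gripper_width: 0.0436
gripper_force: 13.5
```

Request:
{"name": "jog_arm", "arguments": {
  "deltas": [
    [[0, 0.15, -0.02, 0, 0]]
  ]
}}

```text
time_s: 33.35
tcp_pos: [0.5865, -0.307, 0.0315]
eef_rot: [-177.9, 35.1, 172.4]
contact_force: [-34.0, 6.1, 26.2]
gripper_width: 0.0438
gripper_force: 17.3
```

Request:
{"name": "jog_arm", "arguments": {
  "deltas": [
    [[0, 0.15, -0.02, 0, 0]]
  ]
}}

```text
time_s: 33.48
tcp_pos: [0.5866, -0.307, 0.0314]
eef_rot: [-178.0, 35.0, 172.3]
contact_force: [-41.9, 6.9, 35.6]
gripper_width: 0.0438
gripper_force: 21.6
```

```bash
python3 -c "
from h import *
s,R=tilt();print(s['moment']);tauto();tauto()"
```

```text
t 33.48 tcp [ 0.5866 -0.307   0.0314] J [-14.4  22.8 -29.2 -31.9  -3.4 -52.6] tilt 35.1 az -11.2 xaz 172.3 yaz 81.1 yz -0.029 F [-41.9   6.9  35.6] w 0.04381226653527089
[ 1.20749108  6.90648665 -0.01439755]
[([316.0, 77.0], 23), ([463.0, 103.0], 25)]
box [ 0.64294125 -0.3094357 ] yaw -8.24856600633055 dock [0.00494858 0.00034265]
RL [ 0.6127 -0.2394] dock [-0.0359  0.0648]
RR [ 0.594 -0.368] dock [-0.0342 -0.0652]
FL [ 0.6919 -0.2508] dock [0.0441 0.0659]
FR [ 0.6732 -0.3795] dock [ 0.0458 -0.0641]
[([316.0, 77.0], 23), ([463.0, 103.0], 25)]
box [ 0.64294125 -0.3094357 ] yaw -8.24856600633055 dock [0.00494858 0.00034265]
RL [ 0.6127 -0.2394] dock [-0.0359  0.0648]
RR [ 0.594 -0.368] dock [-0.0342 -0.0652]
FL [ 0.6919 -0.2508] dock [0.0441 0.0659]
FR [ 0.6732 -0.3795] dock [ 0.0458 -0.0641]
```

Request:
{"name": "jog_arm", "arguments": {
  "deltas": [
    [[0, -0.8, 0.1, 0.2, 0], [0, -0.2, 1.5, 0, 0], [0, 0.2, 1, 0, 0], [0, 0.4, 0, 0, 0], [0, 0.3, -0.03, 0, 0], [0, 0.2, 0, 0, 0]]
  ]
}}

```text
time_s: 34.33
tcp_pos: [0.5898, -0.2847, 0.0326]
eef_rot: [-178.3, 35.3, 172.4]
contact_force: [-28.7, 8.7, 25.5]
gripper_width: 0.0437
gripper_force: 14.9
```

Request:
{"name": "jog_arm", "arguments": {
  "deltas": [
    [[0, 0.2, 0, 0, 0]]
  ]
}}

```text
time_s: 34.45
tcp_pos: [0.5899, -0.2847, 0.0321]
eef_rot: [-178.3, 35.2, 172.3]
contact_force: [-36.6, 9.0, 30.1]
gripper_width: 0.044
gripper_force: 18.7
```

Request:
{"name": "jog_arm", "arguments": {
  "deltas": [
    [[0, -0.9, 0, 0.1, 0], [0, -0.5, -1.5, 0, 0], [0, 0, -1.7, 0, 0], [0, 0, -1.5, 0, 0], [0, 0.4, 0, 0, 0], [0, 0.3, 0, 0, 0], [0, 0.2, 0, 0, 0]]
  ]
}}

```text
time_s: 35.33
tcp_pos: [0.5827, -0.3343, 0.0339]
eef_rot: [-178.1, 35.3, 172.3]
contact_force: [-58.1, -1.9, 44.3]
gripper_width: 0.0437
gripper_force: 28.9
```

Request:
{"name": "jog_arm", "arguments": {
  "deltas": [
    [[0, 0.2, 0, 0, 0]]
  ]
}}

```text
time_s: 35.45
tcp_pos: [0.5829, -0.3342, 0.0338]
eef_rot: [-178.2, 35.2, 172.3]
contact_force: [-69.4, -2.2, 54.5]
gripper_width: 0.0439
gripper_force: 34.4
```

Request:
{"name": "jog_arm", "arguments": {
  "deltas": [
    [[0, -0.6, 0, 0, 0], [0, -1, 0.1, 0, 0], [0, -2, 0.3, 0, 0], [0, -2, 0.3, 0, 0.05], [0, -2, 0.3, 0.5, 0.08], [0, -1, 0, 2, 0.08], [0, -1, 0, 3, 0.05], [0, 0, 0, 3, 0]]
  ]
}}

```text
time_s: 36.45
tcp_pos: [0.4968, -0.3247, 0.1214]
eef_rot: [-178.0, 35.7, -172.6]
contact_force: [0.2, -0.8, 0.3]
gripper_width: 0.0439
gripper_force: 0.0
```

```bash
python3 -c "
from h import *
tilt();tauto()"
```

```text
t 36.45 tcp [ 0.4968 -0.3247  0.1214] J [-31.   11.6 -24.3 -41.8 -30.3 -20. ] tilt 35.8 az 4.1 xaz -172.6 yaz 96.3 yz -0.028 F [ 0.2 -0.8  0.3] w 0.0439017610209928
[([316.0, 76.0], 24), ([464.0, 102.0], 26)]
box [ 0.64332049 -0.30963526] yaw -8.586580268851385 dock [0.00535436 0.00020487]
RL [ 0.6135 -0.2394] dock [-0.0351  0.0649]
RR [ 0.5941 -0.3679] dock [-0.0342 -0.0651]
FL [ 0.6926 -0.2513] dock [0.0449 0.0655]
FR [ 0.6732 -0.3799] dock [ 0.0458 -0.0645]
```

Request:
{"name": "jog_arm", "arguments": {
  "deltas": [
    [[0, -1, 0, 3, 0], [0, 0, 0, 3, 0], [0, 0, 0, 3, 0], [0, 0, 0, 2, 0], [0, 0, 0, 0, 0], [0, 0, 0, 0, 0]]
  ]
}}

```text
time_s: 37.25
tcp_pos: [0.487, -0.3231, 0.2298]
eef_rot: [-178.1, 35.7, -172.6]
contact_force: [0.5, 0.9, -0.4]
gripper_width: 0.0437
gripper_force: 0.0
```

```bash
python3 -c "
from h import *
tilt();print(r.close_job())"
```

```text
t 37.25 tcp [ 0.487  -0.3231  0.2298] J [-28.4   2.1 -22.1 -30.4 -38.5 -35.3] tilt 35.8 az 4.2 xaz -172.6 yaz 96.3 yz -0.027 F [ 0.5  0.9 -0.4] w 0.04373833781713628
the job is handed in; nothing more can be done
None
```

The battery box is home in its dock: presses at the centre, left and right of its base all stalled firmly against the stop, and the top camera puts it square to within about a degree; the arm then moved clear and I handed the job in at 37 s, with no verdict shown.

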